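# Load the hot dry-block heater

### The job

Load the dry-block heater: swing its lid clamp open, lift the hot lid off by its loop with the hooked lid lifter, keeping it level, set it down gently in the middle of the pale cooling board and unhook it, then stand every blue-capped sample pot upright and fully down in a socket of the block. Put the lid back squarely over the block with the lifter, hang the lifter back in its cradle and swing the clamp fully shut over the lid's rim. The lid is burning hot: lift it only with the lifter, never touch it with the gripper, never drop or tilt it, and leave the other things on the bench alone.

Things in the scene. Friction and masses are not known exactly. Their poses are not given: they have to be found in the camera images.
- heater: Dry-block heater, fixed: white housing 220 x 220 mm (a 35 mm deep, 48 mm high panel more on its -x side), grey top at height 62 mm; above it, up to 70 mm, a square aluminium block 110 x 110 mm with four sockets. Origin: block centre at bench level; z up, panel towards -x; the clamp's bracket (70 mm high, y up to 141 mm, 50 mm long) on the +y side.
- socket0 (a point): Centre of the mouth of socket 0 of the block (front -y one), at the block's top face, 70 mm above the bench. The socket is a round hole 41 mm across with a 2 mm chamfer, 14 mm deep. The four sockets stand in a square, 60 mm from centre to centre.
- socket1 (a point): Centre of the mouth of socket 1 of the block (front +y one), at the block's top face, 70 mm above the bench. The socket is a round hole 41 mm across with a 2 mm chamfer, 14 mm deep. The four sockets stand in a square, 60 mm from centre to centre.
- socket2 (a point): Centre of the mouth of socket 2 of the block (rear -y one), at the block's top face, 70 mm above the bench. The socket is a round hole 41 mm across with a 2 mm chamfer, 14 mm deep. The four sockets stand in a square, 60 mm from centre to centre.
- socket3 (a point): Centre of the mouth of socket 3 of the block (rear +y one), at the block's top face, 70 mm above the bench. The socket is a round hole 41 mm across with a 2 mm chamfer, 14 mm deep. The four sockets stand in a square, 60 mm from centre to centre.
- lid: Hot lid, a loose round steel hood, 0.33 to 0.65 kg. Origin: centre of its lower edge. Flange 204 mm across, 7 mm thick; skirt 176 mm across outside, 166 inside; flat top at z = 50 mm, carrying an upright loop (see loop_top). On the heater the flange rests on the grey top (origin 62 mm above the bench), the skirt surrounds the block with 5 mm play to its corners. Yaw is free.
- loop_top (a point): Peak of the loop, on the bar's axis, at lid z = 92 mm. The loop is 8 mm round bar in the lid's xz plane: feet at x = -36 and 36 mm, shoulders at x = -29 and 29, z = 78 mm, then sloping up to the peak, so a hook slides to the middle by itself. Under the peak 38 mm are free above the lid's top. A hook goes through along the lid's y axis, either way.
- lifter: Lid lifter: steel hook with T-handle, loose, 0.15 kg. Origin: centre of the handle, which lies along the lifter's y: a blue flat-sided sleeve 18 (x) x 46 (y) x 22 mm (z), and through it a 12 mm round bar reaching 58 mm to each side. An 8 mm shank goes down to the hook (see hook); it is straight to z = -28, then cranked to x = -16 mm at z = -44.
- hook (a point): Inner bottom of the U hook, below the handle's centre at lifter z = -83 mm. The 8 mm rod runs (axis) from x = -16, z = -74 round x = 0, z = -87 up to the tip x = 16, z = -74 mm; lowest point z = -91, top of tip -70. The tip is on the +x side: it enters a loop moving along +x, then up; it leaves down, then along -x. A hooked 8 mm bar has its axis at z = -79 mm.
- stand: Lifter cradle, fixed: grey base 110 x 130 x 12 mm, two posts 10 mm thick at y = -42 and 42 mm, each topped by a 45 degree V notch 42 mm wide, lips at 148 mm height. Origin: centre of its underside. The lifter's handle bar lies in both notches, the hook down between the posts; lifts straight out; may hang either way round.
- stand_rest (a point): Where the centre of the lifter's handle lies when it hangs in the cradle, 135 mm above the bench.
- board: Cooling board for the lid, fixed: a pale heat-proof plate 220 x 220 x 8 mm. Origin: centre of its underside.
- clamp (a joint): Lid clamp: a level lever that turns about an upright pin at heater x = 0, y = 124 mm and stays where left (friction 0.12 N m). 0 = shut: its short pad lies 3 mm above the lid's flange, its 85 mm handle points to the heater's -x. Opens clockwise from above, the handle swinging out to the heater's +y at 1.57; stop at 1.6 rad. Past 1.2 the pad is clear of the lid.
- clamp_knob (a point): Top centre of the clamp's red upright knob, 18 mm thick, 40 mm tall above the 8 mm thick lever (lever's top face 80 mm, knob's top 120 mm above the bench); it turns with the lever and lies 85 mm from the pin.
- pot1: Sample pot: squat, white with a blue cap, 36 mm across and 38 mm tall, 0.05 kg, loose, standing on the bench. Origin: centre of its underside. It stands 24 mm proud of the block when it is fully down in a socket (origin 56 mm above the bench). Two to four of the pots are there; None when absent.
- pot2: Sample pot: squat, white with a blue cap, 36 mm across and 38 mm tall, 0.05 kg, loose, standing on the bench. Origin: centre of its underside. It stands 24 mm proud of the block when it is fully down in a socket (origin 56 mm above the bench). Two to four of the pots are there; None when absent.
- pot3: Sample pot: squat, white with a blue cap, 36 mm across and 38 mm tall, 0.05 kg, loose, standing on the bench. Origin: centre of its underside. It stands 24 mm proud of the block when it is fully down in a socket (origin 56 mm above the bench). Two to four of the pots are there; None when absent.
- pot4: Sample pot: squat, white with a blue cap, 36 mm across and 38 mm tall, 0.05 kg, loose, standing on the bench. Origin: centre of its underside. It stands 24 mm proud of the block when it is fully down in a socket (origin 56 mm above the bench). Two to four of the pots are there; None when absent.
- bung: Bystander among the pots: brown rubber bung, 28 mm across, 26 mm tall, loose. Not to be loaded. Origin: centre of its underside.
- beaker: Bystander: glass beaker 68 mm across, 85 mm tall. Origin: centre of its underside.
- cuvette_box: Bystander: white cuvette box 50 x 90 x 34 mm. Origin: centre of its underside.
- spatula: Bystander: thin steel lab spatula 200 mm long lying flat near the robot. Origin: its middle, on the underside.
- amber_bottle: Bystander: amber bottle 52 mm across, 100 mm tall. Origin: centre of its underside.
- dish: Bystander: white porcelain dish 56 mm across, 20 mm tall. Origin: centre of its underside.
There are look-alikes about, which are no part of the job. Of the things that look like the lifter, the middle-sized one is meant.

How it is judged:
By the outcome, as a careful person would: the job done as asked, in the order asked, and still so for the second after the job is handed in, with the robot touching nothing.
Of pot1, pot2, pot3, pot4 only 2 to 4 are there at a start; the rules pass over those that are not, and their reading is None.
At some moment in a run one of pot1, pot2, pot3, pot4 may be knocked a few centimetres aside while the robot is not near it.
It also fails if it takes over 210 s, if anything falls off the work surface, if the arm or the gripper's body presses on something with over 40 N, if the wrist force passes 120 N, or if a joint passes its speed limit or range.

### The arm

A 7-joint arm with a two-finger parallel gripper is mounted at the origin on the work surface. World frame = base frame: x ahead of the robot, y to its left, z up, the work surface at z = 0. Lengths are in m, angles in rad, forces in N, time in s.
With the tool pointing down it reaches from about 0.425 to 0.925 m from the base axis. Payload 6.8 kg.
Tool frame: the origin (TCP) lies midway between the tips of the shut fingers; the grasp point (between the pads) lies 19 mm behind it; z points along the fingers, y is the line along which they close (so a half turn about z gives the same grasp; the last joint's range is limited). The gripper opens to 85 mm and grips with 20 to 120 N. Pads are 22 mm wide; open, the fingers measure 114 mm over their backs; the gripper's body (76 mm by 85 mm) begins 54 mm behind the grasp point. The pads swing forward as they close: fully open they stand 13 mm farther back than shut.
Start: joints at [-1.223, 0.477, 0.022, 1.555, -0.011, 1.109, -0.083], TCP at [0.297, 0.606, 0.231] pointing down, gripper open.
Joint ranges: [-2.96, 2.96], [-0.34, 2.1], [-1.41, 1.46], [0.24, 2.44], [-1.37, 4.51], [0.17, 1.92], [-2.96, 2.96]. Speed limits (rad/s): [2.39, 2.39, 3.14, 3.14, 3.14, 3.14, 3.14].

### API

Orientations are given as a rotation vector (axis times angle).
In Python, from bench import r gives the robot as it stands. The module is installed in compiled form; this text tells all that it offers.
- The arm moves only by the tool apply_moves, never from a script. Its argument "rows" is a list of rows, each a list of 6 numbers: the shift along the tool's x, y, z scaled (see below), then the turn, a rotation vector about the tool's x, y, z scaled (see below). A call has 1 to 5 rows; each row is the pose to reach, as a shift and turn from the pose commanded when the call began, along the tool's axes at that moment; what a row does not reach only later rows make up. The controller multiplies each number of a shift by 0.25 m and each number of a turn by 90 degrees. A row lasts 1/8 s, in which the tool goes at most 62.5 mm and 10.7 degrees, less where a joint would pass 70% of its speed; a pose out of reach is approached as far as the arm can. A call with a number of a shift or a turn outside -1 to 1 is refused whole. A call with a gripper value outside its range is refused whole. "claw" is the opening, from 0 (shut) to 1 (fully open), set as the call begins (left out, the last holds). The fingers move at their own pace and stop on an object; "newtons" is the grip in N (left out, the last holds). Time passes only in rows, so rows that repeat a pose let the fingers close. It gives the time, the measured TCP pose, the force, the opening and the grip force at its end, in the units of the state.
- r.get_obs(): the state, without advancing time (a new reading comes with each control period).
- r.grab_frame(name): name is "side" or "top" or "wrist"; returns a dict with "pixels" (480x640x3 uint8, red, green, blue), "intrinsics" (3x3 intrinsics, pixels), "eye" and "attitude" of the camera in the world. Camera axes: x right, y up, looking along -z (the intrinsics and any distortion apply to the point x, -y, -z); pixel columns grow to the right and rows downward; lengths in m; the calibration is good to about 2 mm. The wrist camera is an equidistant fisheye: a pixel r from the principal point sees the ray r / f radians off the axis. A picture is of the moment at which its call begins. There is no depth.
- r.hand_in(): hands the job in; it is judged then, once.
Trained networks look in a picture, given as the dict that the camera call returned (one of the last four; its "shot" number tells which), for a name from the list of things; names that differ only in an ending like _2 or _b are one class to them, and where a whole thing is asked for, a point or a joint stands for the part that bears it (a point fixed in the world has none). Each returns a list of dicts, best first, with "conf" (0 to 1); they miss things now and then, are a little off and sometimes report something else, mostly with a low value. They report only what shows in the picture. A call takes as long as a camera call. They do not tell look-alikes from the thing itself.
- r.search_frame(picture, thing): "rect" ([left, top, width, height] in pixels, round what is visible of it).
- r.outline_of(picture, thing): "pixels" (480x640 bool, what is visible of it) and "rect" ([left, top, width, height] in pixels, round what is visible of it).
- r.landmark_of(picture, thing): "point" ([column, row] in pixels: a listed point, or the origin of a listed thing).
The state is a dict: "clock": time; "joints": joint angles; "qvel": joint speeds; "tau": joint torques, N m; "tcp_pos": TCP position; "orientation": TCP orientation; "contact_force": force on the tool from outside, world axes, zero at the start; "moment": the same for the moment, N m; "grip_width": finger opening in m; "gripper_force": force on a finger pad.
Only numpy, scipy, OpenCV 4.12 (cv2) and the standard library are available. Lean on these libraries where they do the work, as an engineer would, in place of code of your own. Each camera call takes 0.05 s, during which the arm holds its last target. There are 200 camera calls.

## Working session

There is one attempt and no reset: what is moved stays moved. The work goes in short steps, Python scripts to look and compute and a tool call to move; the robot and the scene stay as the last step left them, time stands still between calls to the robot, and variables do not carry over. Pictures are saved under pics/ and viewed, at most 14 in all, crops included, and the job is handed in when it is done.

Besides the shell and the picture viewer there is one more tool, called after ">>>" as a command line: name --pt "numbers of a row" for each row, then --argument value for the rest. apply_moves: Moves the arm, as the interface text tells. Its arguments: {"type":"object","properties":{"rows":{"type":"array","items":{"type":"array","items":{"type":"number"}}},"claw":{"type":"number"},"newtons":{"type":"number"}},"required":["rows"]}

```bash
mkdir -p pics; cat > h.py <<'E'
import numpy as np, cv2
from scipy.spatial.transform import Rotation as R
from bench import r
def rot(a):
    a=np.array(a,float)
    return a if a.shape==(3,3) else (R.from_rotvec(a).as_matrix() if a.size==3 else R.from_quat(a).as_matrix())
def save(p,n): cv2.imwrite(f'pics/{n}.png',p['pixels'][:,:,::-1])
def ray(p,uv,fish=False):
    K=np.array(p['intrinsics']); x=(uv[0]-K[0,2])/K[0,0]; y=(uv[1]-K[1,2])/K[1,1]
    if fish:
        t=np.hypot(x,y); s=np.sin(t)/max(t,1e-9); d=np.array([x*s,-y*s,-np.cos(t)])
    else: d=np.array([x,-y,-1.])
    return rot(p['attitude'])@(d/np.linalg.norm(d))
def onz(p,uv,z,fish=False):
    d=ray(p,uv,fish); e=np.array(p['eye']); return e+d*(z-e[2])/d[2]
def proj(p,X,fish=False):
    K=np.array(p['intrinsics']); c=rot(p['attitude']).T@(np.array(X)-p['eye']); c=np.array([c[0],-c[1],-c[2]])
    if fish:
        rr=np.hypot(c[0],c[1]); t=np.arctan2(rr,c[2]); q=c[:2]/max(rr,1e-9)*t
    else: q=c[:2]/c[2]
    return q[0]*K[0,0]+K[0,2], q[1]*K[1,1]+K[1,2]
def tri(obs):
    # obs: list of (p,uv,fish)
    A=np.zeros((3,3));b=np.zeros(3)
    for p,uv,f in obs:
        d=ray(p,uv,f);M=np.eye(3)-np.outer(d,d);A+=M;b+=M@np.array(p['eye'])
    return np.linalg.solve(A,b)
def move(pos,Rt=None):
    "numbers for the row to reach pos (and attitude Rt) from present"
    o=r.get_obs(); R0=rot(o['orientation']); d=R0.T@(np.array(pos)-o['tcp_pos'])/0.25
    t=np.zeros(3) if Rt is None else R.from_matrix(R0.T@Rt).as_rotvec()/(np.pi/2)
    return np.round(np.r_[d,t],4)
E
python3 - <<'E'
from h import *
o=r.get_obs();print(o)
for n in('top','side','wrist'):
    p=r.grab_frame(n);save(p,n+'0');print(n,p['intrinsics'],p['eye'],p['attitude'],[k for k in p])
E
```

```text
{'clock': 0.0, 'joints': array([-1.22307797,  0.47782075,  0.02232567,  1.55646262, -0.01152523,
        1.10928769, -0.08309103]), 'qvel': array([-4.68734726e-04,  9.10852329e-04,  7.12703040e-04,  8.28003404e-05,
        2.98782230e-04,  4.92767299e-04,  3.84446126e-04]), 'tau': array([ 8.69385949e-04, -5.96459770e+01,  1.60821039e+00, -2.81194675e+01,
        1.24683927e-02,  9.39139776e-03, -9.91118782e-06]), 'tcp_pos': array([0.29686965, 0.6055474 , 0.23030687]), 'orientation': array([-7.09696397e-01, -3.06006121e+00,  2.86574204e-03]), 'contact_force': array([-0.03475073, -0.0738589 ,  0.13071838]), 'moment': array([ 0.02132989, -0.01008494, -0.00215723]), 'gripper_force': 0.0, 'grip_width': 0.08547797641767398}
top [[501.51319167   0.         313.48725545]
 [  0.         501.51319167 241.88875823]
 [  0.           0.           1.        ]] [0.31531007 0.05811776 1.22774131] [ 0.153227   -0.14416745 -1.56699182] ['pixels', 'intrinsics', 'eye', 'attitude', 'shot']
side [[607.90284277   0.         312.37795565]
 [  0.         607.90284277 236.4738517 ]
 [  0.           0.           1.        ]] [0.26432938 1.28248253 1.34693774] [ 0.10650648 -1.13668817 -2.71593199] ['pixels', 'intrinsics', 'eye', 'attitude', 'shot']
wrist [[371.64829954   0.         319.26587168]
 [  0.         371.64829954 237.04610075]
 [  0.           0.           1.        ]] [0.22584201 0.64227622 0.37266369] [-0.28051964 -0.17358479  1.1057218 ] ['pixels', 'intrinsics', 'eye', 'attitude', 'shot']
```

View pics/top0.png

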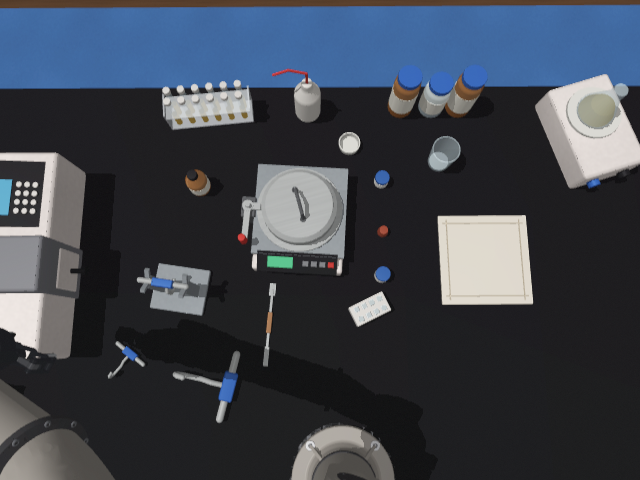

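View pics/side0.png

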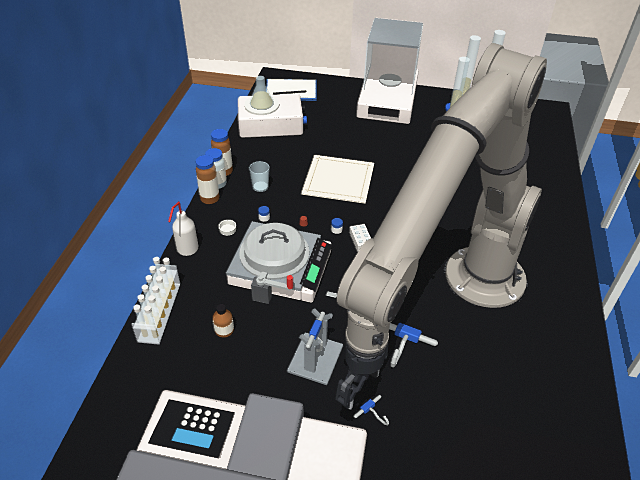

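```bash
python3 - <<'E'
from h import *
P=r.grab_frame('top');S=r.grab_frame('side')
zs=dict(heater=0,lid=.062,loop_top=.154,lifter=.135,hook=.052,stand=0,stand_rest=.135,board=0,clamp_knob=.12,pot1=0,bung=0,beaker=0,socket0=.07,socket1=.07,socket2=.07,socket3=.07,spatula=0,amber_bottle=0,dish=0,cuvette_box=0)
for n,z in zs.items():
    for nm,p in(('top',P),('side',S)):
        try:
            for q in r.landmark_of(p,n)[:6]:
                if q['conf']>.2: print(n,nm,round(q['conf'],2),np.round(q['point'],1),np.round(onz(p,q['point'],z),3))
        except Exception as e: print(n,nm,e)
E
```

```text
heater side 0.56 [276.5 268.5] [0.611 0.102 0.   ]
lid top 0.6 [297.  206.8] [0.625 0.104 0.062]
lid side 0.49 [277.3 266.7] [0.595 0.149 0.062]
loop_top top 0.66 [297.5 199.3] [0.617 0.1   0.154]
loop_top side 0.96 [275.9 228.7] [0.611 0.09  0.154]
lifter top 0.95 [229.  387.5] [0.213 0.242 0.135]
lifter top 0.83 [127.9 349. ] [0.293 0.461 0.135]
lifter top 0.77 [160.4 282.6] [0.435 0.399 0.135]
lifter side 0.73 [406.3 333.9] [0.213 0.361 0.135]
lifter side 0.63 [314.1 326.3] [0.438 0.387 0.135]
lifter side 0.62 [367.3 406.3] [0.278 0.577 0.135]
hook top 0.91 [175.7 377.1] [0.228 0.378 0.052]
hook top 0.75 [111.3 375.4] [0.232 0.525 0.052]
hook top 0.64 [174.4 285.4] [0.437 0.392 0.052]
hook side 0.84 [384.2 422.2] [0.235 0.56  0.052]
hook side 0.83 [394.8 360.4] [0.23  0.386 0.052]
hook side 0.67 [315.5 349.8] [0.431 0.398 0.052]
stand top 0.82 [185.5 289.8] [0.432 0.379 0.   ]
stand side 0.61 [310.8 357.6] [0.445 0.389 0.   ]
stand_rest top 0.7 [164.3 282.3] [0.435 0.391 0.135]
stand_rest top 0.49 [204.3 185.9] [0.655 0.312 0.135]
stand_rest side 0.58 [315.4 331.2] [0.432 0.401 0.
[... 684 characters left out ...]
eaker side 0.96 [258.8 187. ] [ 0.764 -0.252  0.   ]
spatula top 0.83 [267.6 322.9] [0.351 0.176 0.   ]
spatula top 0.38 [366.8 310.1] [ 0.382 -0.064  0.   ]
spatula top 0.27 [298.1 207.7] [0.639 0.104 0.   ]
spatula side 0.63 [276.4 266.5] [0.614 0.094 0.   ]
amber_bottle top 0.86 [200.3 188.4] [0.69  0.353 0.   ]
amber_bottle side 0.59 [220.3 330.1] [0.704 0.354 0.   ]
dish top 0.86 [352.6 146.1] [ 0.803 -0.036  0.   ]
dish side 0.65 [230.7 231.2] [ 0.793 -0.022  0.   ]
dish side 0.4 [291.7 272.1] [0.563 0.106 0.   ]
cuvette_box top 0.89 [366.3 308.8] [ 0.385 -0.063  0.   ]
cuvette_box side 0.68 [272.3 229.9] [ 0.665 -0.057  0.   ]
cuvette_box side 0.65 [359.4 239.1] [ 0.388 -0.075  0.   ]
```

Top view: heater with lid at about px (300,207), the lifter in the cradle at (163,283), board at (485,260), pots at (382,180) and (383,275), and a red knob at (242,238). The two other lifters, small at (128,352) and large at (229,387), lie on the bench, so the cradle's one is the middle-sized. The side view agrees and shows the same two pots.

```bash
cat >> h.py <<'E'
def yawR(deg):
    c,s=np.cos(np.radians(deg)),np.sin(np.radians(deg))  # tool x at this world azimuth, z down
    return np.array([[c,s,0],[s,-c,0],[0,0,-1.]])
def plan(wps):
    "wps: list of (pos,yawdeg): a row for each, each relative to the previous one (one call each)"
    o=r.get_obs(); p=np.array(o['tcp_pos']); Q=rot(o['orientation'])
    for w,y in wps:
        Qn=yawR(y); d=Q.T@(np.array(w)-p)/.25; t=R.from_matrix(Q.T@Qn).as_rotvec()/(np.pi/2)
        n=max(np.linalg.norm(d)*.25/.0625,np.linalg.norm(t)*90/10.7)
        print(np.round(np.r_[d,t],4).tolist(),'rows>=%.1f'%n); p,Q=np.array(w),Qn
E
python3 - <<'E'
from h import *
plan([((.40,.42,.30),180),((.47,.23,.30),180)])
E
```

```text
[-0.6972, -0.4873, -0.2748, 0.0, -0.0, -0.2902] rows>=3.6
[-0.28, -0.76, 0.0, 0.0, 0.0, 0.0] rows>=3.2
```

>>> apply_moves --pt "-0.7 -0.487 -0.275 0 0 -0.29" --pt "-0.7 -0.487 -0.275 0 0 -0.29" --pt "-0.7 -0.487 -0.275 0 0 -0.29" --pt "-0.7 -0.487 -0.275 0 0 -0.29" --pt "-0.7 -0.487 -0.275 0 0 -0.29"

```text
clock: 2.88
tcp_pos: [0.4036, 0.4169, 0.3016]
orientation: [0.01, 3.139, 0.002]
contact_force: [-0.0, -0.2, 0.2]
grip_width: 0.0854
gripper_force: 0.0
```

>>> apply_moves --pt "-0.28 -0.76 0 0 0 0" --pt "-0.28 -0.76 0 0 0 0" --pt "-0.28 -0.76 0 0 0 0" --pt "-0.28 -0.76 0 0 0 0" --pt "-0.28 -0.76 0 0 0 0"

```text
clock: 3.5
tcp_pos: [0.4705, 0.2302, 0.2999]
orientation: [-0.001, -3.141, -0.001]
contact_force: [-0.9, 0.3, -0.1]
grip_width: 0.0855
gripper_force: 0.0
```

```bash
python3 - <<'E'
from h import *
o=r.get_obs();print(o['tcp_pos'],o['orientation'],o['clock'])
P=r.grab_frame('top');S=r.grab_frame('side');W=r.grab_frame('wrist');save(W,'w1');save(P,'top1')
print(W['eye'])
zs=dict(heater=0,lid=.062,loop_top=.154,clamp_knob=.12,board=0,stand=0,stand_rest=.135,lifter=.135,hook=.052,pot1=0,socket0=.07)
for n,z in zs.items():
    for nm,p,f in(('top',P,0),('side',S,0),('wrist',W,1)):
        for q in r.landmark_of(p,n)[:3]:
            if q['conf']>.3: print(n,nm,round(q['conf'],2),np.round(q['point'],1),np.round(onz(p,q['point'],z,f),4))
E
```

```text
[0.47048801 0.2302     0.29988515] [-1.42578260e-03 -3.14124567e+00 -6.25152894e-04] 3.5
[0.39055537 0.23358721 0.44213552]
heater side 0.98 [276.7 267.9] [0.6112 0.0992 0.    ]
lid top 0.94 [297.8 207.5] [0.6228 0.1023 0.062 ]
lid side 0.56 [274.7 251.4] [0.6172 0.0914 0.062 ]
lid wrist 0.63 [211.7 314.2] [0.6117 0.105  0.062 ]
loop_top top 0.92 [296. 201.] [0.6134 0.1029 0.154 ]
loop_top side 0.67 [275.6 229.2] [0.6112 0.0918 0.154 ]
clamp_knob top 0.69 [240.5 236.3] [0.5408 0.2291 0.12  ]
clamp_knob side 0.78 [285.6 277.2] [0.5486 0.2322 0.12  ]
clamp_knob side 0.49 [228.  228.3] [0.7571 0.084  0.12  ]
clamp_knob side 0.45 [332.2 227.9] [0.4614 0.0169 0.12  ]
clamp_knob wrist 0.65 [315.7 279.2] [0.5368 0.2311 0.12  ]
clamp_knob wrist 0.35 [496.  178.2] [0.4359 0.401  0.12  ]
board top 0.94 [480.8 254.7] [ 0.5175 -0.3491  0.    ]
board side 0.73 [339.4 176.4] [ 0.504  -0.3688  0.    ]
board side 0.72 [356.3 238.6] [ 0.3977 -0.0754  0.    ]
board wrist 0.42 [400.8 340.9] [0.6906 0.3528 0.    ]
stand top 0.55 [182.7 290.2] [0.4306 0.3858 0.    ]
stand side 0.92 [311.3 359.5] [0.4426 
[... 777 characters left out ...]
9 0.052 ]
hook top 0.54 [177.9 376.4] [0.2298 0.3734 0.052 ]
hook top 0.52 [110.2 380.8] [0.2202 0.527  0.052 ]
hook side 0.84 [384.7 419.1] [0.2347 0.5524 0.052 ]
hook side 0.75 [396.2 357.1] [0.2274 0.3758 0.052 ]
hook side 0.51 [317.2 351.5] [0.426  0.4017 0.052 ]
hook wrist 0.81 [559.2  19.3] [0.2419 0.521  0.052 ]
pot1 top 0.65 [158.6 284.9] [0.4437 0.4457 0.    ]
pot1 top 0.63 [378.5 274.7] [ 0.4681 -0.0947  0.    ]
pot1 top 0.6 [378.7 181.8] [ 0.7063 -0.1012  0.    ]
pot1 side 0.69 [262.1 218.2] [ 0.7116 -0.1024  0.    ]
pot1 side 0.53 [332.2 230.1] [ 0.4788 -0.0969  0.    ]
pot1 wrist 0.84 [114.6 341.1] [ 0.7098 -0.0929  0.    ]
pot1 wrist 0.68 [ 83.6 190.3] [ 0.466  -0.0935  0.    ]
```

View pics/w1.png

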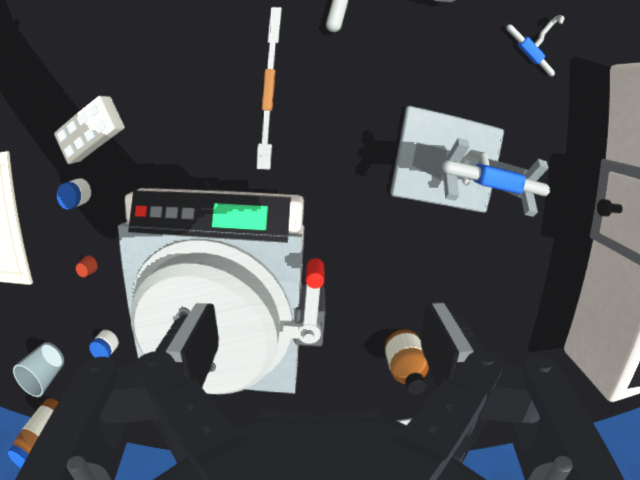

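Wrist view: red knob top at (316,265), clamp pin near (311,335). Heater grey top corners are at (121,226) and (296,390). The cradle with the lifter handle runs from (447,168) to (546,189).

```bash
python3 - <<'E'
from h import *
W=r.grab_frame('wrist');P=r.grab_frame('top');S=r.grab_frame('side')
f=lambda u,z:np.round(onz(W,u,z,1)[:2],4)
print('knob',f((316,265),.12),'pin',f((311,335),.085))
print('heater',[f(u,.062) for u in((121,226),(296,390),(303,240),(135,386))])
print('stand',[f(u,.012) for u in((408,107),(503,130),(487,211),(392,193))])
print('handle',f((447,168),.135),f((546,189),.135))
print('board',[np.round(onz(P,u,.008)[:2],4) for u in((439,217),(529,216),(532,303),(440,304))])
print('loop ends',[np.round(onz(P,u,.14)[:2],4) for u in((295,188),(303,218))])
print('heater top',[np.round(onz(P,u,.062)[:2],4) for u in((258,165),(348,168),(345,258),(252,252))])
o=r.get_obs();R0=rot(o['orientation']);print('cam in tool',R0.T@(W['eye']-o['tcp_pos']),R0.T@rot(W['attitude']))
for n in('lid','heater'):
  for p,fi in((P,0),(W,1)):
    q=r.outline_of(p,n)
    if q: m=q[0]['pixels'].astype(np.uint8);c=cv2.findContours(m,0,2)[0];c=max(c,key=cv2.contourArea);print(n,q[0]['conf'],q[0]['rect'],cv2.minAreaRect(c),cv2.fitEllipse(c))
E
```

```text
knob [0.5233 0.2285] pin [0.6239 0.2222]
heater [array([ 0.5008, -0.0019]), array([0.7286, 0.2006]), array([0.518 , 0.2141]), array([ 0.7448, -0.0395])]
stand [array([0.3728, 0.3343]), array([0.3914, 0.4596]), array([0.4959, 0.4461]), array([0.4756, 0.3184])]
handle [0.4285 0.3417] [0.4427 0.4486]
board [array([ 0.6117, -0.2483]), array([ 0.6138, -0.4726]), array([ 0.3979, -0.4623]), array([ 0.3957, -0.2404])]
loop ends [array([0.6476, 0.1059]), array([0.578 , 0.0877])]
heater top [array([0.73, 0.2 ]), array([ 0.7217, -0.0194]), array([ 0.5   , -0.0093]), array([0.5147, 0.2099])]
cam in tool [ 0.07920167  0.00164935 -0.14223985] [[ 6.39012234e-05  9.51319350e-01  3.08206896e-01]
 [ 9.99999782e-01  1.41939357e-04 -6.45445864e-04]
 [-6.57771828e-04  3.08206870e-01 -9.51319133e-01]]
lid 0.71 [253.0, 165.4, 92.2, 84.7] ((299.5, 208.5), (83.0, 85.0), 90.0) ((299.5669860839844, 209.20350646972656), (82.85195922851562, 85.35009765625), 76.29785919189453)
lid 0.67 [132.9, 237.7, 162.6, 153.4] ((214.0933837890625, 311.73614501953125), (167.36715698242188, 141.74122619628906), 32.17121887207031) ((216.0288848876953, 310.9353942871094), (138.1509246826172, 166.82174682617188), 122.62175750732422)
heater 0.77 [241.1, 165.4, 108.1, 108.6] ((292.9267883300781, 218.60414123535156), (104.95487976074219, 106.68209075927734), 3.094058036804199) ((296.6252746582031, 215.78729248046875), (100.42447662353516, 107.30294036865234), 7.396621227264404)
heater 0.86 [118.6, 187.8, 207.4, 208.8] ((222.57357788085938, 289.1898498535156), (210.59495544433594, 199.71034240722656), 2.563770055770874) ((221.53732299804688, 282.006591796875), (187.87579345703125, 225.7122039794922), 164.11416625976562)
```

>>> apply_moves --pt "-0.27 -0.007 0.56 0 0 0" --pt "-0.27 -0.007 0.56 0 0 0" --pt "-0.27 -0.007 0.56 0 0 0" --pt "-0.27 -0.007 0.56 0 0 0" --claw 0.7

```text
clock: 6.15
tcp_pos: [0.5373, 0.227, 0.1578]
orientation: [-0.002, -3.138, 0.004]
contact_force: [-0.4, 0.6, 0.4]
grip_width: 0.0598
gripper_force: 0.0
```

>>> apply_moves --pt "0 0 0.14 0 0 0" --pt "0 0 0.28 0 0 0" --pt "0 0 0.28 0 0 0"

```text
clock: 6.52
tcp_pos: [0.5366, 0.2279, 0.0896]
orientation: [0.001, -3.139, 0.002]
contact_force: [0.0, -0.4, 0.7]
grip_width: 0.0597
gripper_force: 0.0
```

>>> apply_moves --pt "0 0 0 0 0 0" --pt "0 0 0 0 0 0" --pt "0 0 0 0 0 0" --pt "0 0 0 0 0 0" --pt "0 0 0 0 0 0" --claw 0 --newtons 20

```text
clock: 7.15
tcp_pos: [0.5391, 0.2285, 0.0919]
orientation: [0.001, 3.139, 0.002]
contact_force: [-1.1, 0.9, 6.9]
grip_width: 0.0175
gripper_force: 22.1
```

>>> apply_moves --pt "-0.042 0.132 0 0 0 0" --pt "-0.118 0.222 0 0 0 0" --pt "-0.22 0.282 0 0 0 0" --pt "-0.344 0.302 0 0 0 0" --pt "-0.344 0.302 0 0 0 0"

```text
clock: 7.78
tcp_pos: [0.626, 0.3058, 0.0911]
orientation: [0.0, 3.138, 0.006]
contact_force: [1.4, 5.1, 2.0]
grip_width: 0.0173
gripper_force: 22.4
```

>>> apply_moves --pt "0 0 0 0 0 0" --pt "0 0 0 0 0 0" --pt "0 0 0 0 0 0" --claw 0.5

```text
clock: 8.15
tcp_pos: [0.6236, 0.3027, 0.0901]
orientation: [-0.001, -3.141, 0.001]
contact_force: [0.1, 0.6, -0.0]
grip_width: 0.0429
gripper_force: 0.0
```

```bash
python3 - <<'E'
from h import *
o=r.get_obs();print(o['tcp_pos'],o['grip_width'],o['contact_force'])
plan([((.624,.304,.25),180),((.53,.35,.30),225),((.46,.37,.29),270)])
E
```

```text
[0.62361204 0.30272743 0.09005423] 0.042894196195776425 [ 0.14921045  0.63634325 -0.00372826]
[-0.0012, 0.0046, -0.6398, -0.0004, -0.0003, -0.0004] rows>=2.6
[0.376, 0.184, -0.2, 0.0, 0.0, -0.5] rows>=4.2
[0.1414, 0.2546, 0.04, 0.0, 0.0, -0.5] rows>=4.2
```

>>> apply_moves --pt "0 0 -0.64 0 0 0" --pt "0 0 -0.64 0 0 0" --pt "0 0 -0.64 0 0 0"

```text
clock: 8.52
tcp_pos: [0.6251, 0.3035, 0.2542]
orientation: [0.001, 3.138, 0.003]
contact_force: [-0.1, 0.7, -0.3]
grip_width: 0.0428
gripper_force: 0.0
```

>>> apply_moves --pt "0.376 0.184 -0.2 0 0 -0.5" --pt "0.376 0.184 -0.2 0 0 -0.5" --pt "0.376 0.184 -0.2 0 0 -0.5" --pt "0.376 0.184 -0.2 0 0 -0.5" --pt "0.376 0.184 -0.2 0 0 -0.5"

```text
clock: 9.15
tcp_pos: [0.5299, 0.349, 0.3001]
orientation: [1.202, -2.902, 0.0]
contact_force: [-0.1, 0.4, 0.0]
grip_width: 0.0425
gripper_force: 0.0
```

>>> apply_moves --pt "0.141 0.255 0.04 0 0 -0.41" --pt "0.141 0.255 0.04 0 0 -0.41" --pt "0.141 0.255 0.04 0 0 -0.41" --pt "0.141 0.255 0.04 0 0 -0.41" --pt "0.141 0.255 0.04 0 0 -0.41" --claw 0.7

```text
clock: 9.78
tcp_pos: [0.4602, 0.3692, 0.2899]
orientation: [2.054, -2.376, 0.0]
contact_force: [0.1, -0.2, 0.2]
grip_width: 0.0596
gripper_force: 0.0
```

```bash
python3 - <<'E'
from h import *
o=r.get_obs();print(o['tcp_pos'],o['orientation'])
W=r.grab_frame('wrist');save(W,'w2')
for n,z in dict(stand_rest=.135,lifter=.135,hook=.052,stand=0).items():
    for q in r.landmark_of(W,n)[:2]: print(n,round(q['conf'],2),np.round(q['point'],1),np.round(onz(W,q['point'],z,1),4))
E
```

```text
[0.4601896  0.36923678 0.28990429] [ 2.05410850e+00 -2.37649157e+00  9.49642883e-05]
stand_rest 0.8 [354.3 236.3] [0.4332 0.3918 0.135 ]
lifter 0.94 [353.5 239.2] [0.4341 0.3942 0.135 ]
lifter 0.91 [518.7  83.2] [0.2724 0.2752 0.135 ]
hook 0.77 [348.8 221.5] [0.4327 0.4021 0.052 ]
hook 0.7 [512.6 175.6] [0.2397 0.3742 0.052 ]
stand 0.73 [342.7 200.8] [0.4346 0.3906 0.    ]
```

View pics/w2.png

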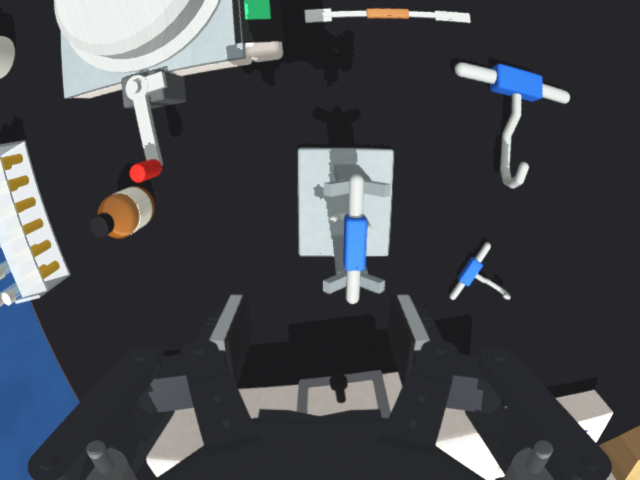

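Cradle centred in view: handle from (357,180) to (353,300). A pale bit of the hook shows at (335,217), left of the handle. I'll crop it.

```bash
python3 - <<'E'
from h import *
W=r.grab_frame('wrist');f=lambda u,z:np.round(onz(W,u,z,1)[:2],4)
a,b=f((357.5,180),.135),f((352.5,299),.135);print(a,b,(a+b)/2,np.degrees(np.arctan2(*(b-a)[::-1])))
a,b=f((346,272),.135),f((365,268),.135)
S=r.grab_frame('side')['pixels']
A=cv2.resize(W['pixels'][140:310,290:400],None,fx=3,fy=3,interpolation=3)
B=cv2.resize(S[290:390,270:360],None,fx=4.2,fy=5.1,interpolation=3)
h=510;B=cv2.resize(B,(380,h));A=cv2.resize(A,(330,h))
cv2.imwrite('pics/c3.png',np.hstack([A,B])[:,:,::-1])
E
```

```text
[0.4249 0.3449] [0.4412 0.4509] [0.43305 0.3979 ] 81.25789953947351
```

View pics/c3.png

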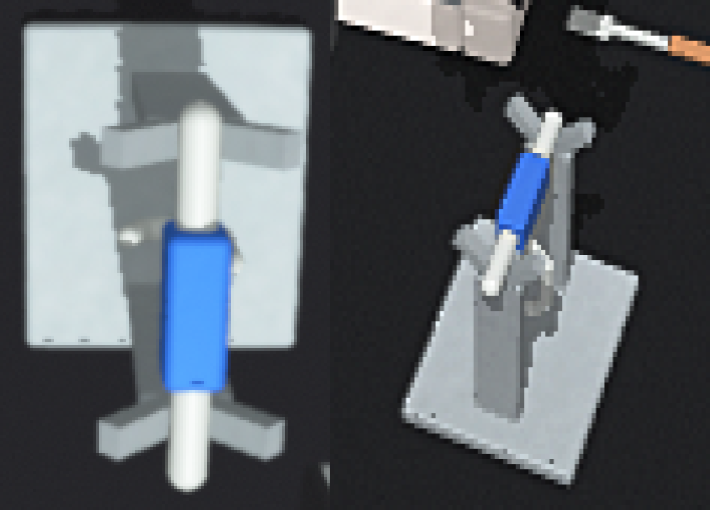

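Hook tip points to world +x, with the crank on -x. Grasping the handle.

```bash
python3 - <<'E'
from h import *
plan([((.4335,.395,.18),261.5),((.4335,.395,.115),261.5)])
E
```

```text
[-0.0853, 0.1197, 0.4401, 0.0, -0.0, 0.0037] rows>=1.9
[0.0, 0.0, 0.26, 0.0, 0.0, 0.0] rows>=1.0
```

>>> apply_moves --pt "-0.085 0.12 0.44 0 0 0.004" --pt "-0.085 0.12 0.44 0 0 0.004" --pt "-0.085 0.12 0.44 0 0 0.004" --pt "-0.085 0.12 0.44 0 0 0.004"

```text
clock: 10.62
tcp_pos: [0.435, 0.3952, 0.1819]
orientation: [-2.049, 2.379, -0.0]
contact_force: [0.5, 0.3, 1.0]
grip_width: 0.0601
gripper_force: 0.0
```

```bash
python3 - <<'E'
from h import *
W=r.grab_frame('wrist');save(W,'w4')
o=r.get_obs();print(o['tcp_pos'])
for n,z in dict(stand_rest=.135,lifter=.135).items():
    for q in r.landmark_of(W,n)[:1]: print(n,round(q['conf'],2),np.round(q['point'],1),np.round(onz(W,q['point'],z,1),4))
m=r.outline_of(W,'lifter')[0]['pixels']
px=W['pixels'].astype(int);b=m&(px[:,:,2]>px[:,:,0]+60)
ys,xs=np.nonzero(b);c,s,a=cv2.minAreaRect(np.c_[xs,ys].astype(np.float32));print(c,s,a,onz(W,c,.146,1))
plan([((.4335,.395,.115),261.5)])
E
```

```text
[0.43545339 0.39540498 0.18255776]
lifter 0.88 [485.7 290.2] [0.3371 0.4282 0.135 ]
(545.6599731445312, 47.57682418823242) (72.77340698242188, 36.93878173828125) 17.525569915771484 [0.29689015 0.28899181 0.146     ]
[0.0026, 0.0066, 0.2688, -0.0016, 0.0018, -0.0007] rows>=1.1
```

>>> apply_moves --pt "0.002 0.006 0.14 0 0 0" --pt "0.002 0.006 0.268 0 0 0" --pt "0.002 0.006 0.268 0 0 0"

```text
clock: 11.2
tcp_pos: [0.4314, 0.3934, 0.112]
orientation: [2.048, -2.378, 0.001]
contact_force: [-0.1, -0.2, 1.0]
grip_width: 0.0598
gripper_force: 0.0
```

>>> apply_moves --pt "0 0 0 0 0 0" --pt "0 0 0 0 0 0" --pt "0 0 0 0 0 0" --pt "0 0 0 0 0 0" --pt "0 0 0 0 0 0" --claw 0 --newtons 60

```text
clock: 11.82
tcp_pos: [0.434, 0.3953, 0.115]
orientation: [-2.047, 2.377, -0.001]
contact_force: [3.2, -1.1, 7.4]
grip_width: 0.0171
gripper_force: 61.1
```

```bash
python3 - <<'E'
from h import *
o=r.get_obs();print({k:np.round(o[k],4) for k in('tcp_pos','orientation','contact_force','moment','grip_width','gripper_force')})
E
```

```text
{'tcp_pos': array([0.434 , 0.3953, 0.115 ]), 'orientation': array([-2.0472e+00,  2.3773e+00, -1.0000e-03]), 'contact_force': array([ 3.1964, -1.1121,  7.4331]), 'moment': array([-0.2532, -0.6554, -0.0259]), 'grip_width': np.float64(0.0171), 'gripper_force': np.float64(61.0611)}
```

```bash
python3 - <<'E'
from h import *
plan([((.434,.3953,.32),261.5),((.46,.33,.33),228),((.50,.25,.33),195)])
E
```

```text
[-0.0026, -0.0029, -0.8202, -0.0021, 0.0018, -0.0004] rows>=3.3
[0.243, -0.1415, -0.04, 0.0, 0.0, 0.3722] rows>=3.1
[0.1307, -0.333, 0.0, 0.0, 0.0, 0.3667] rows>=3.1
```

>>> apply_moves --pt "0 0 -0.2 0 0 0" --pt "0 0 -0.4 0 0 0" --pt "0 0 -0.6 0 0 0" --pt "0 0 -0.82 0 0 0" --pt "0 0 -0.82 0 0 0"

```text
clock: 12.45
tcp_pos: [0.4329, 0.3966, 0.3232]
orientation: [-2.046, 2.373, 0.002]
contact_force: [0.1, -0.5, -2.2]
grip_width: 0.0172
gripper_force: 60.4
```

>>> apply_moves --pt "0.243 -0.142 -0.04 0 0 0.372" --pt "0.243 -0.142 -0.04 0 0 0.372" --pt "0.243 -0.142 -0.04 0 0 0.372" --pt "0.243 -0.142 -0.04 0 0 0.372" --pt "0.243 -0.142 -0.04 0 0 0.372"

```text
clock: 13.08
tcp_pos: [0.4574, 0.3294, 0.3273]
orientation: [1.284, -2.866, 0.0]
contact_force: [-0.2, 0.2, -0.7]
grip_width: 0.0171
gripper_force: 60.2
```

>>> apply_moves --pt "0.131 -0.333 0 0 0 0.367" --pt "0.131 -0.333 0 0 0 0.367" --pt "0.131 -0.333 0 0 0 0.367" --pt "0.131 -0.333 0 0 0 0.367" --pt "0.131 -0.333 0 0 0 0.367"

```text
clock: 13.7
tcp_pos: [0.4976, 0.25, 0.3278]
orientation: [0.419, -3.113, -0.0]
contact_force: [-0.7, 0.2, -3.0]
grip_width: 0.0172
gripper_force: 60.2
```

```bash
python3 - <<'E'
from h import *
o=r.get_obs();print(o['tcp_pos'],o['orientation'],o['contact_force'],o['grip_width'])
W=r.grab_frame('wrist');save(W,'w5');P=r.grab_frame('top');S=r.grab_frame('side')
for n,z in dict(loop_top=.154,lid=.062,hook=.26).items():
  for nm,p,fi in(('w',W,1),('t',P,0),('s',S,0)):
    for q in r.landmark_of(p,n)[:1]: print(n,nm,round(q['conf'],2),np.round(q['point'],1),np.round(onz(p,q['point'],z,fi),4))
E
```

```text
[0.49759293 0.25000694 0.32782264] [ 4.19470111e-01 -3.11299611e+00 -7.27744656e-05] [-0.69534024  0.19244971 -3.00954666] 0.01716667549985176
loop_top w 0.74 [144.8 285.6] [0.617  0.1004 0.154 ]
loop_top t 0.66 [297.9 200.9] [0.6136 0.0987 0.154 ]
loop_top s 0.55 [275.5 230.9] [0.6098 0.0985 0.154 ]
lid w 0.92 [177.2 251.2] [0.6125 0.1023 0.062 ]
lid t 0.56 [296.8 205.4] [0.628  0.1048 0.062 ]
lid s 0.6 [274.8 252.8] [0.6155 0.0969 0.062 ]
hook w 0.7 [476.5  14.4] [0.3292 0.3018 0.26  ]
hook t 0.78 [175.5 374.7] [0.248  0.3223 0.26  ]
hook s 0.96 [396.4 360.1] [0.2321 0.5288 0.26  ]
```

View pics/w5.png

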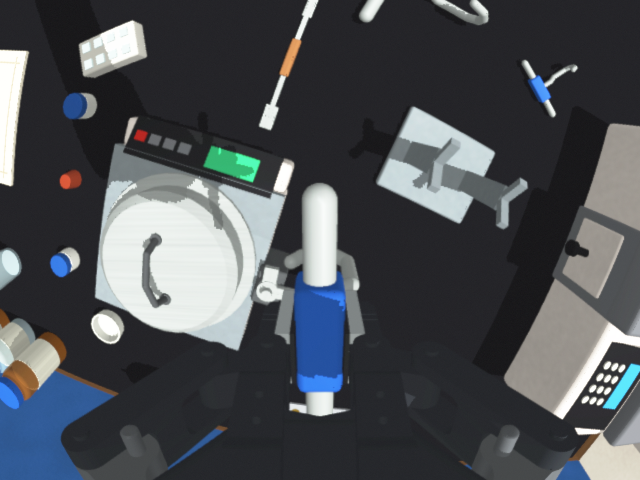

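Wrist view: loop feet at about (154,240) and (164,300), hook tip at (290,262) pointing at the lid.

```bash
python3 - <<'E'
from h import *
W=r.grab_frame('wrist');P=r.grab_frame('top')
cv2.imwrite('pics/c6.png',np.hstack([cv2.resize(W['pixels'][215:325,105:215],(400,400),interpolation=3),cv2.resize(P['pixels'][165:245,260:340],(400,400),interpolation=3)])[:,:,::-1])
E
```

```text
(no output)
```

View pics/c6.png

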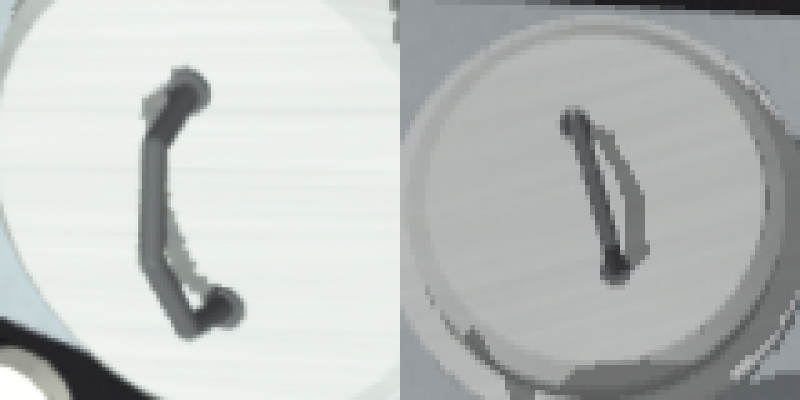

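Left crop: feet at wrist px (156,239) and (167,299), shoulders (148,253) and (157,306), peak (146,284). Right crop: feet at top px (294,189) and (303,219).

```bash
python3 - <<'E'
from h import *
W=r.grab_frame('wrist');P=r.grab_frame('top')
def rep(n,p,a,b,z,fi):
    A,B=onz(p,a,z,fi)[:2],onz(p,b,z,fi)[:2];d=A-B;print(n,A.round(4),B.round(4),'mid',((A+B)/2).round(4),'len',np.hypot(*d).round(4),'ang',np.degrees(np.arctan2(d[1],d[0])).round(1))
rep('feetW',W,(166.9,299.4),(156.4,239.2),.112,1)
rep('shW',W,(157.3,305.8),(148.2,253),.140,1)
rep('feetT',P,(294.4,189.4),(303,219.4),.118,0)
print('peakW',onz(W,(146.2,284.3),.154,1))
for n,fi in((W,1),(P,0)):
    q=r.outline_of(n,'lid')[0];m=q['pixels'].astype(np.uint8);c=max(cv2.findContours(m,0,2)[0],key=cv2.contourArea)[:,0]
    X=np.array([onz(n,u,.065,fi)[:2] for u in c]);e,rad=cv2.minEnclosingCircle(X.astype(np.float32)*1000);print(q['conf'],e,rad)
E
```

```text
feetW [0.6521 0.1108] [0.5818 0.0907] mid [0.617  0.1007] len 0.0731 ang 16.0
shW [0.6457 0.1096] [0.5868 0.094 ] mid [0.6162 0.1018] len 0.061 ang 14.8
feetT [0.651  0.1083] [0.5801 0.0883] mid [0.6155 0.0983] len 0.0737 ang 15.8
peakW [0.61486306 0.10042613 0.154     ]
0.67 (625.4586181640625, 98.24024963378906) 111.40158081054688
0.62 (620.8779296875, 96.98796844482422) 105.74603271484375
```

```bash
python3 - <<'E'
from h import *
plan([((.6039,.1438,.30),195.6),((.6039,.1438,.195),195.6)])
E
```

```text
[-0.2997, -0.5172, 0.1121, 0.0, -0.0, -0.0065] rows>=2.4
[0.0, 0.0, 0.42, 0.0, 0.0, 0.0] rows>=1.7
```

>>> apply_moves --pt "-0.15 -0.26 0.11 0 0 -0.005" --pt "-0.3 -0.517 0.11 0 0 -0.005" --pt "-0.3 -0.517 0.11 0 0 -0.005" --pt "-0.3 -0.517 0.11 0 0 -0.005" --pt "-0.3 -0.517 0.11 0 0 -0.005"

```text
clock: 15.22
tcp_pos: [0.6034, 0.145, 0.3004]
orientation: [0.424, -3.112, -0.001]
contact_force: [0.0, 0.8, -0.3]
grip_width: 0.0172
gripper_force: 60.2
```

>>> apply_moves --pt "0 0 0.12 0 0 0" --pt "0 0 0.24 0 0 0" --pt "0 0 0.36 0 0 0" --pt "0 0 0.42 0 0 0" --pt "0 0 0.42 0 0 0"

```text
clock: 15.85
tcp_pos: [0.6031, 0.1448, 0.195]
orientation: [0.425, -3.111, -0.0]
contact_force: [0.1, -0.3, -1.8]
grip_width: 0.0172
gripper_force: 60.2
```

```bash
python3 - <<'E'
from h import *
W=r.grab_frame('wrist');save(W,'w7');S=r.grab_frame('side');P=r.grab_frame('top')
o=r.get_obs();print(o['tcp_pos'],o['contact_force'])
plan([((.6039,.1438,.1925),195.6),((.616,.1005,.1925),195.6)])
cv2.imwrite('pics/c7.png',np.hstack([cv2.resize(W['pixels'][160:340,220:400],(400,400),interpolation=3),cv2.resize(S['pixels'][190:290,220:320],(400,400),interpolation=3)])[:,:,::-1])
E
```

```text
[0.60475911 0.14442685 0.19703288] [ 0.65053737 -0.39763386 -1.43431402]
[0.004, -0.0015, 0.0181, 0.0002, 0.0015, -0.0013] rows>=0.1
[-0.0, -0.1798, 0.0, 0.0, 0.0, 0.0] rows>=0.7
```

View pics/c7.png

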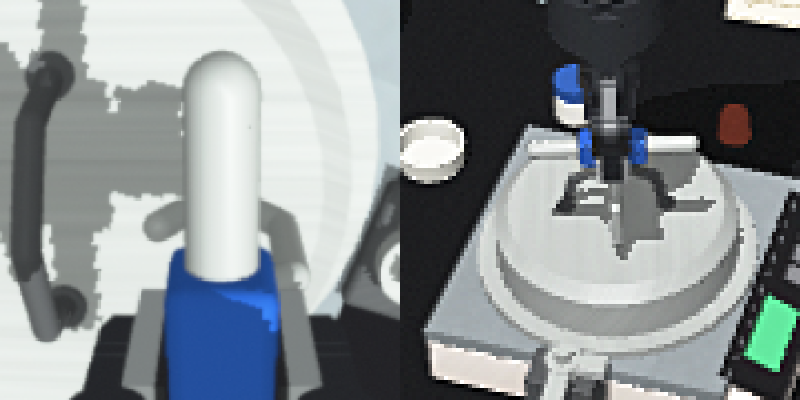

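Hook tip at left faces the loop, with its line running through the loop's middle. Inserting.

>>> apply_moves --pt "0.003 -0.002 0.012 0 0 0" --pt "0.002 -0.06 0.012 0 0 0" --pt "0.001 -0.12 0.012 0 0 0" --pt "0 -0.18 0.012 0 0 0" --pt "0 -0.18 0.012 0 0 0"

```text
clock: 16.62
tcp_pos: [0.6166, 0.0978, 0.1926]
orientation: [-0.417, 3.114, -0.002]
contact_force: [1.2, 0.7, -1.4]
grip_width: 0.0168
gripper_force: 60.2
```

```bash
python3 - <<'E'
from h import *
W=r.grab_frame('wrist');S=r.grab_frame('side')
o=r.get_obs();print(o['tcp_pos'],o['contact_force'],o['moment'])
cv2.imwrite('pics/c8.png',np.hstack([cv2.resize(W['pixels'][160:340,220:400],(400,400),interpolation=3),cv2.resize(S['pixels'][190:290,220:320],(400,400),interpolation=3)])[:,:,::-1])
E
```

```text
[0.61597091 0.10046475 0.19249016] [-0.4979396   0.87811548 -0.97607392] [ 0.05371705 -0.07916764  0.05908182]
```

View pics/c8.png

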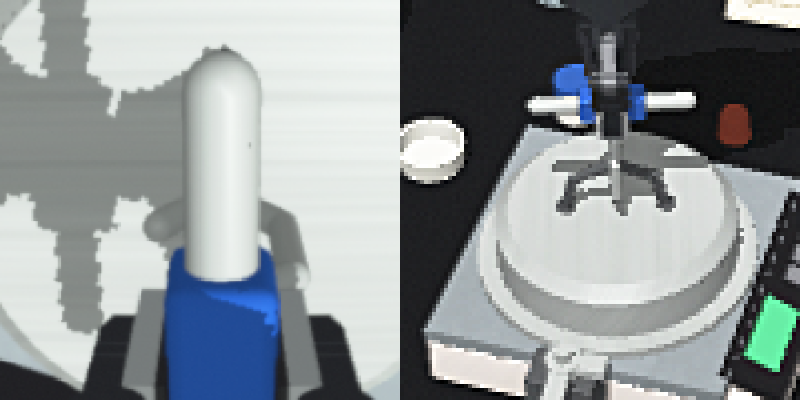

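>>> apply_moves --pt "0 0 -0.04 0 0 0" --pt "0 0 -0.06 0 0 0" --pt "0 0 -0.075 0 0 0" --pt "0 0 -0.09 0 0 0" --pt "0 0 -0.1 0 0 0"

```text
clock: 17.35
tcp_pos: [0.6153, 0.1004, 0.2169]
orientation: [0.422, -3.111, 0.0]
contact_force: [0.5, 0.4, -6.3]
grip_width: 0.0176
gripper_force: 59.3
```

>>> apply_moves --pt "0 0 -0.02 0 0 0" --pt "0 0 -0.04 0 0 0" --pt "0 0 -0.08 0 0 0" --pt "0 0 -0.12 0 0 0" --pt "0 0 -0.16 0 0 0"

```text
clock: 17.98
tcp_pos: [0.6161, 0.1005, 0.2585]
orientation: [-0.423, 3.112, 0.0]
contact_force: [0.9, 0.5, -7.0]
grip_width: 0.0174
gripper_force: 59.3
```

```bash
python3 - <<'E'
from h import *
W=r.grab_frame('wrist');S=r.grab_frame('side')
o=r.get_obs();print(o['tcp_pos'],o['contact_force'],o['moment'])
cv2.imwrite('pics/c9.png',np.hstack([cv2.resize(W['pixels'][100:400,120:420],(400,400),interpolation=3),cv2.resize(S['pixels'][150:300,200:350],(400,400),interpolation=3)])[:,:,::-1])
E
```

```text
[0.61691079 0.1006569  0.25943024] [-0.20488513 -0.49498899 -6.593036  ] [-0.01653494 -0.04985328 -0.01444418]
```

View pics/c9.png

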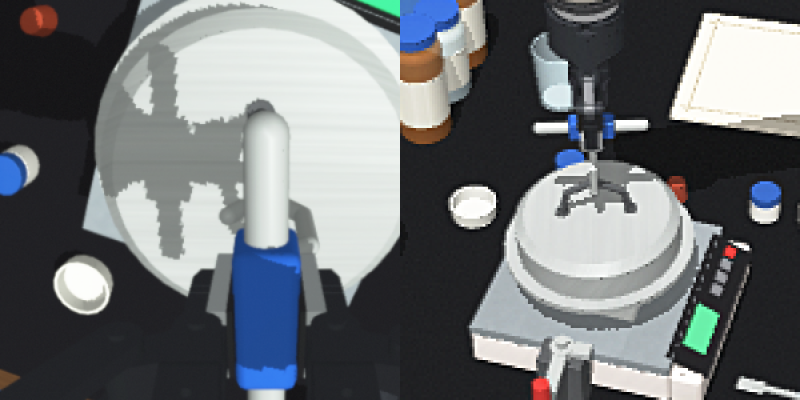

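```bash
python3 - <<'E'
from h import *
for n in('top','side'):
    p=r.grab_frame(n);q=r.outline_of(p,'board')[0]
    c=max(cv2.findContours(q['pixels'].astype(np.uint8),0,2)[0],key=cv2.contourArea)[:,0]
    X=np.array([onz(p,u,.006)[:2] for u in c])*1000
    print(n,q['conf'],cv2.minAreaRect(X.astype(np.float32)))
plan([((.616,.1005,.28),195.6),((.506,-.358,.28),195.6)])
E
```

```text
top 0.64 ((507.4425048828125, -353.89105224609375), (221.1291961669922, 221.38552856445312), 0.646781861782074)
side 0.94 ((505.05352783203125, -353.4096984863281), (227.2541046142578, 220.54832458496094), 89.51950073242188)
[-0.0013, -0.0002, -0.0916, 0.0, -0.0005, -0.0015] rows>=0.4
[0.917, -1.6481, 0.0, 0.0, 0.0, 0.0] rows>=7.5
```

>>> apply_moves --pt "0.006 -0.01 -0.02 0 0 0" --pt "0.018 -0.031 -0.04 0 0 0" --pt "0.035 -0.063 -0.06 0 0 0" --pt "0.059 -0.105 -0.08 0 0 0" --pt "0.088 -0.157 -0.08 0 0 0"

```text
clock: 18.9
tcp_pos: [0.6053, 0.0557, 0.2782]
orientation: [-0.422, 3.112, -0.0]
contact_force: [0.1, 0.3, -7.6]
grip_width: 0.017
gripper_force: 59.5
```

>>> apply_moves --pt "0.037 -0.066 0 0 0 0" --pt "0.074 -0.132 0 0 0 0" --pt "0.111 -0.198 0 0 0 0" --pt "0.147 -0.264 0 0 0 0" --pt "0.184 -0.329 0 0 0 0"

```text
clock: 19.52
tcp_pos: [0.5825, -0.036, 0.2776]
orientation: [-0.422, 3.113, -0.0]
contact_force: [-0.4, -0.3, -7.4]
grip_width: 0.0171
gripper_force: 59.4
```

>>> apply_moves --pt "0.037 -0.066 0 0 0 0" --pt "0.074 -0.132 0 0 0 0" --pt "0.111 -0.198 0 0 0 0" --pt "0.147 -0.264 0 0 0 0" --pt "0.184 -0.329 0 0 0 0"

```text
clock: 20.15
tcp_pos: [0.5601, -0.1275, 0.2775]
orientation: [-0.423, 3.113, 0.0]
contact_force: [0.1, 0.4, -7.1]
grip_width: 0.0171
gripper_force: 59.4
```

>>> apply_moves --pt "0.037 -0.066 0 0 0 0" --pt "0.074 -0.132 0 0 0 0" --pt "0.111 -0.198 0 0 0 0" --pt "0.147 -0.264 0 0 0 0" --pt "0.184 -0.329 0 0 0 0"

```text
clock: 20.78
tcp_pos: [0.5377, -0.219, 0.2775]
orientation: [-0.423, 3.113, 0.0]
contact_force: [-0.3, 0.6, -7.2]
grip_width: 0.017
gripper_force: 59.4
```

>>> apply_moves --pt "0.037 -0.066 0 0 0 0" --pt "0.074 -0.132 0 0 0 0" --pt "0.111 -0.198 0 0 0 0" --pt "0.147 -0.264 0 0 0 0" --pt "0.184 -0.329 0 0 0 0"

```text
clock: 21.4
tcp_pos: [0.5154, -0.3105, 0.2775]
orientation: [-0.423, 3.113, 0.0]
contact_force: [0.2, -0.1, -7.4]
grip_width: 0.017
gripper_force: 59.4
```

>>> apply_moves --pt "0.029 -0.052 0 0 0 0" --pt "0.053 -0.094 0 0 0 0" --pt "0.07 -0.126 0 0 0 0" --pt "0.082 -0.147 0 0 0 0" --pt "0.088 -0.157 0 0 0 0"

```text
clock: 22.02
tcp_pos: [0.5049, -0.3531, 0.2775]
orientation: [0.423, -3.113, -0.0]
contact_force: [-0.3, 0.1, -7.9]
grip_width: 0.017
gripper_force: 59.3
```

```bash
python3 - <<'E'
from h import *
for n in ('side','top'):
  S=r.grab_frame(n);save(S,n+'10')
  for k,z in(('loop_top',.221),('lid',.13)):
    for q in r.landmark_of(S,k)[:1]:print(n,k,q['conf'],onz(S,q['point'],z))
o=r.get_obs();print(o['tcp_pos'],o['orientation'],o['contact_force'],o['moment'],o['clock'])
plan([((.506,-.354,.2),195.6)])
E
```

```text
side loop_top 0.88 [ 0.49845385 -0.35903176  0.221     ]
side lid 0.7 [ 0.50437049 -0.36782319  0.13      ]
top loop_top 0.93 [ 0.50805427 -0.35583401  0.221     ]
[ 0.50510952 -0.35253973  0.27754279] [-4.23746767e-01  3.11275255e+00  4.26802711e-04] [ 0.03227013  0.81702573 -7.3395002 ] [-0.00087708 -0.02088107 -0.00945897] 22.325
[-0.0018, -0.0067, 0.3102, 0.0002, 0.0001, -0.0011] rows>=1.2
```

>>> apply_moves --pt "0 0 0.04 0 0 0" --pt "0 -0.004 0.12 0 0 0" --pt "0 -0.006 0.22 0 0 0" --pt "0 -0.006 0.32 0 0 0" --pt "0 -0.006 0.38 0 0 0"

```text
clock: 22.95
tcp_pos: [0.5046, -0.3538, 0.1806]
orientation: [0.423, -3.111, -0.002]
contact_force: [0.1, 0.4, -6.9]
grip_width: 0.0172
gripper_force: 59.3
```

>>> apply_moves --pt "0 0 0.032 0 0 0" --pt "0 0 0.052 0 0 0" --pt "0 0 0.064 0 0 0" --pt "0 0 0.072 0 0 0" --pt "0 0 0.08 0 0 0"

```text
clock: 23.58
tcp_pos: [0.5055, -0.3546, 0.1628]
orientation: [-0.423, 3.112, -0.001]
contact_force: [0.0, 0.2, -6.7]
grip_width: 0.0173
gripper_force: 59.3
```

>>> apply_moves --pt "0 0 0.008 0 0 0" --pt "0 0 0.016 0 0 0" --pt "0 0 0.024 0 0 0" --pt "0 0 0.032 0 0 0" --pt "0 0 0.04 0 0 0"

```text
clock: 24.2
tcp_pos: [0.5058, -0.3548, 0.1531]
orientation: [-0.422, 3.112, -0.001]
contact_force: [0.8, -0.1, -2.1]
grip_width: 0.0172
gripper_force: 60.1
```

>>> apply_moves --pt "0 0 0.02 0 0 0" --pt "0 0 0.04 0 0 0" --pt "0 0 0.057 0 0 0" --pt "0 0 0.057 0 0 0"

```text
clock: 24.7
tcp_pos: [0.505, -0.3542, 0.1377]
orientation: [0.423, -3.112, -0.001]
contact_force: [-0.6, -0.2, -1.6]
grip_width: 0.017
gripper_force: 60.1
```

>>> apply_moves --pt "0 0 0 0 0 0" --pt "0 0.04 0 0 0 0" --pt "0 0.1 0 0 0 0" --pt "0 0.2 0 0 0 0" --pt "0 0.2 0 0 0 0"

```text
clock: 25.32
tcp_pos: [0.4916, -0.303, 0.1382]
orientation: [0.428, -3.112, -0.003]
contact_force: [0.3, -1.4, -1.9]
grip_width: 0.017
gripper_force: 60.1
```

```bash
python3 - <<'E'
from h import *
o=r.get_obs();print(o['tcp_pos'],o['orientation'],o['contact_force'],o['moment'],o['clock'])
W=r.grab_frame('wrist');S=r.grab_frame('side');P=r.grab_frame('top')
for n,p,fi in(('W',W,1),('S',S,0),('P',P,0)):
  for k,z in(('loop_top',.1),('lid',.008)):
    for q in r.landmark_of(p,k)[:1]:print(n,k,q['conf'],onz(p,q['point'],z,fi))
cv2.imwrite('pics/c11.png',np.hstack([cv2.resize(W['pixels'][100:400,120:420],(400,400),interpolation=3),cv2.resize(S['pixels'][100:220,280:400],(400,400),interpolation=3)])[:,:,::-1])
E
```

```text
[ 0.49164962 -0.30301034  0.13817552] [ 0.42764494 -3.1120113  -0.00329871] [ 0.33253215 -1.41881165 -1.9229928 ] [ 0.02063012 -0.00039771  0.0383937 ] 25.325
W loop_top 0.85 [ 0.50626776 -0.35546307  0.1       ]
W lid 0.73 [ 0.50340199 -0.35387905  0.008     ]
S lid 0.94 [ 0.51164405 -0.36202343  0.008     ]
P loop_top 0.77 [ 0.50767709 -0.3540228   0.1       ]
P lid 0.78 [ 0.50898051 -0.35158306  0.008     ]
```

View pics/c11.png

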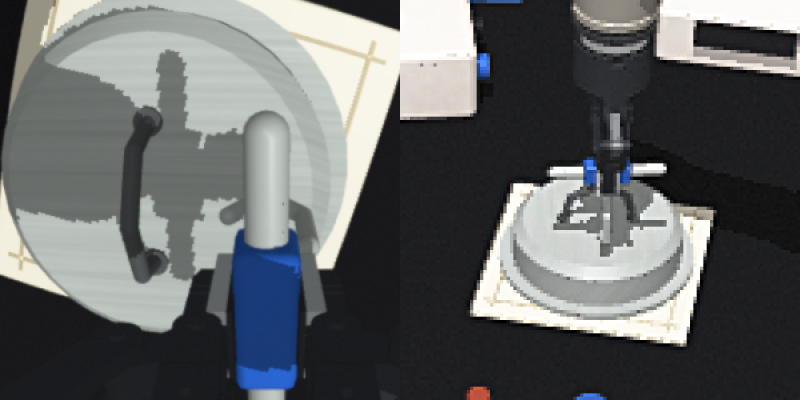

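Lid sits mid-board on its flange, unhooked, the hook clear of the loop. Now hang the lifter back to free the gripper.

```bash
python3 - <<'E'
from h import *
plan([((.4916,-.303,.31),195.6),((.52,-.08,.32),195.6),((.49,.16,.32),222),((.434,.3953,.32),261.46),((.434,.3953,.165),261.46),((.434,.3953,.118),261.46)])
E
```

```text
[-0.0027, 0.0144, -0.6871, -0.0001, -0.0001, -0.0019] rows>=2.7
[-0.3493, 0.8286, -0.04, 0.0, 0.0, 0.0] rows>=3.6
[-0.1426, 0.9569, 0.0, 0.0, 0.0, -0.2933] rows>=3.9
[-0.4633, 0.8493, 0.0, 0.0, 0.0, -0.4384] rows>=3.9
[0.0, 0.0, 0.62, 0.0, 0.0, 0.0] rows>=2.5
[0.0, 0.0, 0.188, 0.0, 0.0, 0.0] rows>=0.8
```

>>> apply_moves --pt "0 0.014 -0.1 0 0 -0.002" --pt "0 0.014 -0.3 0 0 -0.002" --pt "0 0.014 -0.5 0 0 -0.002" --pt "0 0.014 -0.687 0 0 -0.002" --pt "0 0.014 -0.687 0 0 -0.002"

```text
clock: 26.4
tcp_pos: [0.4928, -0.3044, 0.3143]
orientation: [-0.426, 3.106, -0.007]
contact_force: [-0.1, -0.2, -0.9]
grip_width: 0.0169
gripper_force: 60.3
```

>>> apply_moves --pt "-0.349 0.829 -0.04 0 0 0" --pt "-0.349 0.829 -0.04 0 0 0" --pt "-0.349 0.829 -0.04 0 0 0" --pt "-0.349 0.829 -0.04 0 0 0" --pt "-0.349 0.829 -0.04 0 0 0"

```text
clock: 27.02
tcp_pos: [0.5191, -0.0758, 0.3188]
orientation: [0.437, -3.109, -0.002]
contact_force: [-0.3, -0.5, -1.5]
grip_width: 0.0169
gripper_force: 60.1
```

>>> apply_moves --pt "-0.143 0.957 0 0 0 -0.293" --pt "-0.143 0.957 0 0 0 -0.293" --pt "-0.143 0.957 0 0 0 -0.293" --pt "-0.143 0.957 0 0 0 -0.293" --pt "-0.143 0.957 0 0 0 -0.293"

```text
clock: 27.65
tcp_pos: [0.4879, 0.164, 0.3189]
orientation: [1.135, -2.928, -0.002]
contact_force: [0.5, -1.1, -0.9]
grip_width: 0.0172
gripper_force: 60.2
```

>>> apply_moves --pt "-0.463 0.849 0 0 0 -0.438" --pt "-0.463 0.849 0 0 0 -0.438" --pt "-0.463 0.849 0 0 0 -0.438" --pt "-0.463 0.849 0 0 0 -0.438" --pt "-0.463 0.849 0 0 0 -0.438"

```text
clock: 28.28
tcp_pos: [0.4314, 0.3982, 0.3186]
orientation: [2.055, -2.374, -0.003]
contact_force: [-0.6, -1.0, -1.9]
grip_width: 0.017
gripper_force: 60.2
```

```bash
python3 - <<'E'
from h import *
o=r.get_obs();print(o['tcp_pos'],o['orientation'],o['contact_force'],o['clock'],o['grip_width'])
plan([((.434,.3953,.165),261.46),((.434,.3953,.116),261.46)])
E
```

```text
[0.43139247 0.39818796 0.3186029 ] [ 2.05547943 -2.37364579 -0.00302135] [-0.6472076  -0.96342802 -1.85200058] 28.275 0.01695375217567361
[0.0099, -0.0135, 0.6144, 0.0016, 0.0, 0.0036] rows>=2.5
[0.0, 0.0, 0.196, 0.0, 0.0, 0.0] rows>=0.8
```

>>> apply_moves --pt "0.01 -0.01 0.15 0 0 0.002" --pt "0.01 -0.01 0.3 0 0 0.002" --pt "0.01 -0.01 0.45 0 0 0.002" --pt "0.01 -0.01 0.56 0 0 0.002" --pt "0.01 -0.01 0.56 0 0 0.002"

```text
clock: 28.9
tcp_pos: [0.4355, 0.3885, 0.1773]
orientation: [2.037, -2.384, 0.003]
contact_force: [0.1, 0.7, -1.9]
grip_width: 0.0172
gripper_force: 60.2
```

```bash
python3 - <<'E'
from h import *
for i in range(2):
    r.grab_frame('wrist')
    o=r.get_obs();print(o['tcp_pos'],o['contact_force'])
plan([((.434,.3953,.116),261.46)])
E
```

```text
[0.43617185 0.39003494 0.17923355] [ 0.83184709  0.23651056 -0.58767344]
[0.43647435 0.39125624 0.1805299 ] [-0.04857986 -0.48843574 -1.14516042]
[-0.0145, 0.0125, 0.2581, -0.0004, -0.0002, -0.0039] rows>=1.0
```

>>> apply_moves --pt "-0.008 0.009 0.03 0 0 -0.002" --pt "-0.008 0.009 0.03 0 0 -0.002" --pt "-0.008 0.009 0.03 0 0 -0.002"

```text
clock: 29.38
tcp_pos: [0.4333, 0.3951, 0.173]
orientation: [-2.049, 2.38, 0.0]
contact_force: [0.5, 0.6, -0.9]
grip_width: 0.0173
gripper_force: 60.2
```

```bash
python3 - <<'E'
from h import *
for i in range(3):
    r.grab_frame('wrist')
o=r.get_obs();print(o['tcp_pos'],o['contact_force'])
plan([((.434,.3953,.116),261.46)])
E
```

```text
[0.43329839 0.39498938 0.17286161] [ 0.15261591 -0.06032931 -0.56548299]
[-0.0016, -0.0025, 0.2274, -0.0002, 0.0002, -0.0003] rows>=0.9
```

>>> apply_moves --pt "-0.001 -0.002 0.08 0 0 0" --pt "-0.001 -0.002 0.15 0 0 0" --pt "-0.001 -0.002 0.2 0 0 0" --pt "-0.001 -0.002 0.225 0 0 0" --pt "-0.001 -0.002 0.225 0 0 0"

```text
clock: 30.15
tcp_pos: [0.4338, 0.3951, 0.1162]
orientation: [2.049, -2.381, 0.0]
contact_force: [-0.5, -0.4, -1.6]
grip_width: 0.017
gripper_force: 60.2
```

>>> apply_moves --pt "0 0 0 0 0 0" --pt "0 0 0 0 0 0"

```text
clock: 30.4
tcp_pos: [0.4338, 0.3953, 0.1167]
orientation: [-2.049, 2.381, 0.0]
contact_force: [-0.1, 0.5, -1.6]
grip_width: 0.0171
gripper_force: 60.2
```

```bash
python3 - <<'E'
from h import *
o=r.get_obs();print(o['tcp_pos'],o['orientation'],o['contact_force'],o['moment'])
W=r.grab_frame('wrist');P=r.grab_frame('top');S=r.grab_frame('side')
for p,f,n in((W,1,'w'),(P,0,'t'),(S,0,'s')):
  for k,z in(('pot1',0),('socket0',.07),('socket1',.07),('socket2',.07),('socket3',.07)):
    for q in r.landmark_of(p,k)[:3]:
      if q['conf']>.4:print(n,k,round(q['conf'],2),np.round(q['point'],1),np.round(onz(p,q['point'],z,f),4))
E
```

```text
[0.43384111 0.39528557 0.11673054] [-2.04891869e+00  2.38056071e+00  1.93679915e-04] [-0.05126079  0.52974452 -1.5931218 ] [ 0.01219818  0.00275548 -0.02232169]
t pot1 0.68 [379.5 272.9] [ 0.4726 -0.0973  0.    ]
t pot1 0.67 [392.6 181.3] [ 0.7075 -0.1367  0.    ]
t socket0 0.76 [288.3 198. ] [0.6442 0.1249 0.07  ]
t socket0 0.72 [310.9 220.8] [0.5881 0.0708 0.07  ]
t socket0 0.67 [314.9 197.5] [0.6452 0.0613 0.07  ]
t socket1 0.76 [288.3 198. ] [0.6442 0.1249 0.07  ]
t socket1 0.72 [310.9 220.8] [0.5881 0.0708 0.07  ]
t socket1 0.67 [314.9 197.5] [0.6452 0.0613 0.07  ]
t socket2 0.76 [288.3 198. ] [0.6442 0.1249 0.07  ]
t socket2 0.72 [310.9 220.8] [0.5881 0.0708 0.07  ]
t socket2 0.67 [314.9 197.5] [0.6452 0.0613 0.07  ]
t socket3 0.76 [288.3 198. ] [0.6442 0.1249 0.07  ]
t socket3 0.72 [310.9 220.8] [0.5881 0.0708 0.07  ]
t socket3 0.67 [314.9 197.5] [0.6452 0.0613 0.07  ]
s pot1 0.68 [265.6 212.6] [ 0.7075 -0.1309  0.    ]
s socket0 0.91 [288.7 243.3] [0.5829 0.0577 0.07  ]
s socket0 0.74 [260.5 252.2] [0.6545 0.1109 0.07  ]
s socket0 0.7 [279.7 259.2] [0.5932 0.126  0.07  ]
s socket1 0.91 [288.7 243.3] [0.5829 0.0577 0.07  ]
s socket1 0.74 [260.5 252.2] [0.6545 0.1109 0.07  ]
s socket1 0.7 [279.7 259.2] [0.5932 0.126  0.07  ]
s socket2 0.91 [288.7 243.3] [0.5829 0.0577 0.07  ]
s socket2 0.74 [260.5 252.2] [0.6545 0.1109 0.07  ]
s socket2 0.7 [279.7 259.2] [0.5932 0.126  0.07  ]
s socket3 0.91 [288.7 243.3] [0.5829 0.0577 0.07  ]
s socket3 0.74 [260.5 252.2] [0.6545 0.1109 0.07  ]
s socket3 0.7 [279.7 259.2] [0.5932 0.126  0.07  ]
```

>>> apply_moves --pt "0 0 0.004 0 0 0" --pt "0 0 0.008 0 0 0" --pt "0 0 0.008 0 0 0"

```text
clock: 31.68
tcp_pos: [0.4339, 0.3951, 0.115]
orientation: [-2.049, 2.381, -0.0]
contact_force: [-1.4, -2.6, 5.6]
grip_width: 0.0169
gripper_force: 61.3
```

>>> apply_moves --pt "0 0 0 0 0 0" --pt "0 0 0 0 0 0" --pt "0 0 0 0 0 0" --pt "0 0 0 0 0 0" --claw 0.7

```text
clock: 32.17
tcp_pos: [0.4337, 0.3951, 0.1142]
orientation: [2.049, -2.381, -0.0]
contact_force: [0.4, -0.4, 0.6]
grip_width: 0.0597
gripper_force: 0.0
```

>>> apply_moves --pt "0 0 -0.15 0 0 0" --pt "0 0 -0.35 0 0 0" --pt "0 0 -0.6 0 0 0" --pt "0 0 -0.76 0 0 0" --pt "0 0 -0.76 0 0 0"

```text
clock: 32.8
tcp_pos: [0.4349, 0.3966, 0.3083]
orientation: [-2.044, 2.376, 0.001]
contact_force: [-0.8, -0.4, -0.6]
grip_width: 0.0598
gripper_force: 0.0
```

```bash
python3 - <<'E'
from h import *
o=r.get_obs();print(o['tcp_pos'],o['contact_force'],o['grip_width'])
W=r.grab_frame('wrist')
for k,z in(('lifter',.135),('stand_rest',.135)):
    for q in r.landmark_of(W,k)[:2]:print(k,round(q['conf'],2),np.round(q['point'],1),np.round(onz(W,q['point'],z,1),4))
plan([((.50,.20,.31),220),((.56,.03,.31),185)])
E
```

```text
[0.43493948 0.39655875 0.30832174] [-0.83134741 -0.35519038 -0.56457517] 0.05977886918310558
lifter 0.91 [448.5 244.7] [0.3206 0.4477 0.135 ]
lifter 0.64 [487.6  58.1] [0.2673 0.2797 0.135 ]
stand_rest 0.94 [317.9 205.9] [0.436  0.3939 0.135 ]
[0.7294, -0.3797, -0.0268, 0.0003, -0.0012, 0.4603] rows>=3.9
[0.2532, -0.6752, 0.0, 0.0, 0.0, 0.3889] rows>=3.3
```

>>> apply_moves --pt "0.729 -0.38 -0.027 0 0 0.46" --pt "0.729 -0.38 -0.027 0 0 0.46" --pt "0.729 -0.38 -0.027 0 0 0.46" --pt "0.729 -0.38 -0.027 0 0 0.46" --pt "0.729 -0.38 -0.027 0 0 0.46"

```text
clock: 33.58
tcp_pos: [0.5004, 0.1987, 0.3096]
orientation: [1.071, -2.95, 0.001]
contact_force: [0.0, 0.5, -0.4]
grip_width: 0.0598
gripper_force: 0.0
```

>>> apply_moves --pt "0.253 -0.675 0 0 0 0.389" --pt "0.253 -0.675 0 0 0 0.389" --pt "0.253 -0.675 0 0 0 0.389" --pt "0.253 -0.675 0 0 0 0.389" --pt "0.253 -0.675 0 0 0 0.389"

```text
clock: 34.2
tcp_pos: [0.5603, 0.0325, 0.3099]
orientation: [0.146, -3.136, -0.001]
contact_force: [0.2, 0.1, 0.6]
grip_width: 0.06
gripper_force: 0.0
```

```bash
cat > look.py <<'E'
from h import *
o=r.get_obs();print(o['tcp_pos'],o['clock'])
W=r.grab_frame('wrist');save(W,'look%d'%W['shot']);P=r.grab_frame('top');S=r.grab_frame('side')
for p,f,n in((W,1,'w'),(P,0,'t'),(S,0,'s')):
  for k,z in(('pot1',0),('socket0',.07),('bung',0)):
    for q in r.landmark_of(p,k)[:6]:
      if q['conf']>.3:print(n,k,round(q['conf'],2),np.round(q['point'],1),np.round(onz(p,q['point'],z,f),4))
E
python3 look.py; ls pics
```

```text
[0.56025139 0.0325429  0.30989613] 34.2
w pot1 0.68 [187.8 280.9] [ 0.7076 -0.1359  0.    ]
w pot1 0.64 [218.2 100. ] [ 0.4631 -0.0982  0.    ]
w socket0 0.64 [339.3 273.8] [0.6452 0.0651 0.07  ]
w socket0 0.62 [348.4 224.9] [0.5876 0.0686 0.07  ]
w socket0 0.62 [392.5 282.2] [0.6505 0.1274 0.07  ]
w socket0 0.61 [406.5 232.4] [0.59   0.1335 0.07  ]
w bung 0.95 [211.2 190.8] [ 0.5778 -0.1015  0.    ]
w bung 0.6 [448.   42.1] [0.3595 0.176  0.    ]
t pot1 0.5 [394.  179.1] [ 0.7133 -0.1404  0.    ]
t socket0 0.82 [284.3 222.6] [0.5838 0.1338 0.07  ]
t socket0 0.76 [313.2 198.2] [0.6435 0.0653 0.07  ]
t socket0 0.76 [289.1 195.8] [0.6496 0.123  0.07  ]
t socket0 0.55 [310.6 221.1] [0.5874 0.0715 0.07  ]
t socket0 0.47 [301.6 216.8] [0.5979 0.0929 0.07  ]
s pot1 0.73 [334.1 230.1] [ 0.4729 -0.0982  0.    ]
s pot1 0.61 [267.  211.3] [ 0.7047 -0.1381  0.    ]
s socket0 0.82 [280.8 262.7] [0.5867 0.1386 0.07  ]
s socket0 0.81 [265.1 240.8] [0.6537 0.0627 0.07  ]
s socket0 0.74 [285.4 248.5] [0.5874 0.0807 0.07  ]
s socket0 0.6 [261.5 254.3] [0.6494 0.1184 0.07  ]
s bung 0.6 [306.2 218.6] [ 0.5713 -0.1315  0.    ]
c11.png
c3.png
c6.png
c7.png
c8.png
c9.png
look46.png
side0.png
side10.png
top0.png
top1.png
top10.png
w1.png
w2.png
w4.png
w5.png
w7.png
wrist0.png
```

```bash
python3 - <<'E'
from h import *
plan([((.64,-.08,.24),180),((.7075,-.1365,.15),180)])
E
```

```text
[-0.2774, -0.4694, 0.2844, 0.0, 0.0001, 0.056] rows>=2.5
[-0.27, -0.226, 0.36, 0.0, 0.0, 0.0] rows>=2.0
```

View pics/look46.png

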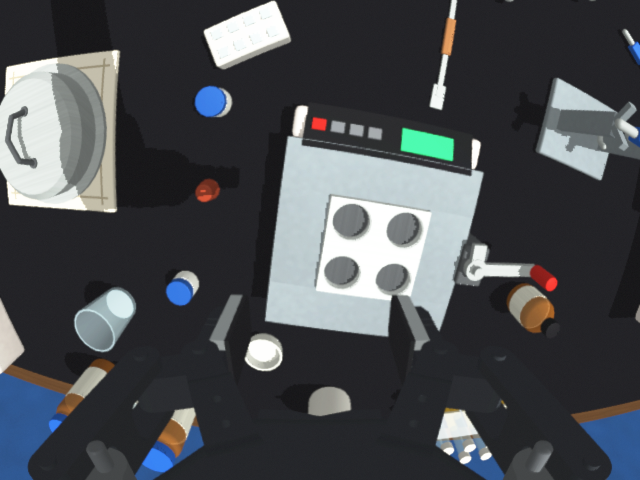

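Wrist view: exactly two pots, at (182,290) and (213,101); the bung is at (207,190) and the four empty sockets near (350,220), (403,229), (341,271), (392,279).

>>> apply_moves --pt "-0.277 -0.469 0.284 0 0 0.056" --pt "-0.277 -0.469 0.284 0 0 0.056" --pt "-0.277 -0.469 0.284 0 0 0.056" --pt "-0.277 -0.469 0.284 0 0 0.056" --claw 0.85

```text
clock: 35.3
tcp_pos: [0.6395, -0.0824, 0.2383]
orientation: [-0.006, -3.139, 0.002]
contact_force: [-0.2, -0.3, 0.0]
grip_width: 0.0723
gripper_force: 0.0
```

>>> apply_moves --pt "-0.27 -0.226 0.36 0 0 0" --pt "-0.27 -0.226 0.36 0 0 0" --pt "-0.27 -0.226 0.36 0 0 0" --pt "-0.27 -0.226 0.36 0 0 0" --pt "-0.27 -0.226 0.36 0 0 0"

```text
clock: 35.92
tcp_pos: [0.7083, -0.1348, 0.1529]
orientation: [-0.002, 3.138, 0.001]
contact_force: [-0.1, 0.6, 0.5]
grip_width: 0.073
gripper_force: 0.0
```

```bash
cat > pot.py <<'E'
from h import *
import sys
W=r.grab_frame('wrist');o=r.get_obs();print(o['tcp_pos'],o['orientation'])
h=cv2.cvtColor(W['pixels'],cv2.COLOR_RGB2HSV);m=cv2.inRange(h,(100,120,60),(128,255,255))
for q in r.landmark_of(W,'pot1')[:3]:print('lm',round(q['conf'],2),np.round(q['point'],1),np.round(onz(W,q['point'],0,1),4))
n,l,st,c=cv2.connectedComponentsWithStats(m)
def topc(X):  # blue cap top ring fit: project caps
    return X
for i in range(1,n):
    if 150<st[i,4]<12000 and st[i,1]<330: print('blue',st[i],c[i],np.round(onz(W,c[i],.036,1),4))
for q in r.outline_of(W,'pot1')[:2]:
    print('ol',q['conf'],q['rect'])
E
python3 pot.py
python3 - <<'E'
from h import *
# sockets from saved look46 (camera pose from tool)
o=r.get_obs()
W=r.grab_frame('wrist');R0=rot(o['orientation']);a=R0.T@(W['eye']-o['tcp_pos']);A=R0.T@rot(W['attitude'])
t=np.array([.5602514,.0325429,.3098961]);Q=rot([.146,-3.136,-.001]);V=dict(intrinsics=W['intrinsics'],eye=t+Q@a,attitude=Q@A)
g=cv2.cvtColor(cv2.imread('pics/look46.png'),cv2.COLOR_BGR2GRAY)
m=(g<165).astype(np.uint8);n,l,st,c=cv2.connectedComponentsWithStats(m)
C=[]
for i in range(1,n):
    x,y,w,h_,ar=st[i]
    if 500<ar<2500 and 315<x<420 and 195<y<300: 
        k=np.array([x+w/2-.5,y+h_/2-.5]);X=onz(V,k,.07,1);C.append(X);print(st[i],np.round(X,4))
print(np.mean(C,0))
E
```

```text
[ 0.70815307 -0.13501472  0.15280799] [-2.09180915e-03  3.13781793e+00  9.14602320e-04]
lm 0.93 [312.8 216.9] [ 0.7078 -0.1381  0.    ]
blue [ 288  205   50   51 1933] [312.8070357  230.13967926] [ 0.7081 -0.1376  0.036 ]
ol 0.64 [291.3, 195.9, 48.6, 58.1]
[333 204  37  35 986] [0.5829 0.0708 0.07  ]
[387 213  35  34 909] [0.5868 0.1301 0.07  ]
[325 257  34  31 812] [0.6426 0.0673 0.07  ]
[0.60406272 0.08937068 0.07      ]
```

>>> apply_moves --pt "0 -0.011 0.2 0 0 0" --pt "0 -0.011 0.4 0 0 0" --pt "0 -0.011 0.5 0 0 0" --pt "0 -0.011 0.545 0 0 0" --pt "0 -0.011 0.545 0 0 0"

```text
clock: 36.75
tcp_pos: [0.7074, -0.1391, 0.014]
orientation: [-0.0, -3.142, -0.0]
contact_force: [0.3, -0.7, -0.3]
grip_width: 0.0725
gripper_force: 0.0
```

>>> apply_moves --pt "0 0 0 0 0 0" --pt "0 0 0 0 0 0" --pt "0 0 0 0 0 0" --pt "0 0 0 0 0 0" --pt "0 0 0 0 0 0" --claw 0 --newtons 25

```text
clock: 37.38
tcp_pos: [0.7084, -0.1394, 0.0154]
orientation: [0.001, 3.139, -0.0]
contact_force: [-1.4, 0.2, 6.3]
grip_width: 0.035
gripper_force: 25.0
```

>>> apply_moves --pt "0 0 -0.05 0 0 0" --pt "0 0 -0.2 0 0 0" --pt "0 0 -0.4 0 0 0" --pt "0 0 -0.56 0 0 0" --pt "0 0 -0.56 0 0 0"

```text
clock: 38.0
tcp_pos: [0.7099, -0.1399, 0.159]
orientation: [0.001, 3.133, -0.002]
contact_force: [0.3, -0.1, -1.4]
grip_width: 0.0355
gripper_force: 25.1
```

```bash
python3 pot.py; python3 -c "
from h import *
o=r.get_obs();print(o['contact_force'],o['grip_width'])
plan([((.6444,.0671,.16),177),((.6444,.0671,.085),177)])"
```

```text
[ 0.70833145 -0.13947124  0.15624847] [ 5.82755963e-04  3.13784185e+00 -6.60596298e-04]
lm 0.76 [320.8 291.3] [ 0.7813 -0.1369  0.    ]
lm 0.66 [81.3  2.5] [ 0.5016 -0.3575  0.    ]
blue [ 274  285   92   89 6453] [319.3381373  329.42941268] [ 0.7992 -0.1382  0.036 ]
ol 0.92 [274.3, 260.4, 92.9, 112.6]
[-0.61262201  0.32744175 -1.41407113] 0.03488731310049495
[0.2489, 0.8241, -0.0271, 0.0002, -0.001, 0.0332] rows>=3.4
[0.0, 0.0, 0.3, 0.0, 0.0, 0.0] rows>=1.2
```

```bash
python3 -c "
from h import *
W=r.grab_frame('wrist');o=r.get_obs();print(o['tcp_pos'],onz(W,(319.3,329.4),o['tcp_pos'][2]+.0215,1))
plan([((.6444,.0671,.16),180)])"
```

```text
[ 0.70630212 -0.13888774  0.15237032] [ 0.70382618 -0.13720172  0.17387032]
[0.2478, 0.8239, -0.0295, 0.0003, -0.0016, -0.0001] rows>=3.4
```

>>> apply_moves --pt "0.06 0.2 -0.03 0 0 0" --pt "0.12 0.41 -0.03 0 0 0" --pt "0.19 0.62 -0.03 0 0 0" --pt "0.23 0.77 -0.03 0 0 0" --pt "0.248 0.824 -0.03 0 0 0"

```text
clock: 38.83
tcp_pos: [0.6438, 0.0703, 0.1598]
orientation: [0.006, -3.139, -0.001]
contact_force: [1.0, -0.5, 0.1]
grip_width: 0.0347
gripper_force: 25.2
```

>>> apply_moves --pt "0 0 0.1 0 0 0" --pt "0 0 0.2 0 0 0" --pt "0 0 0.2 0 0 0" --pt "0 0 0.2 0 0 0"

```text
clock: 39.33
tcp_pos: [0.6459, 0.0658, 0.1117]
orientation: [0.003, 3.141, -0.001]
contact_force: [-0.0, -0.4, -0.1]
grip_width: 0.0351
gripper_force: 25.2
```

```bash
python3 - <<'E'
from h import *
for i in range(3):W=r.grab_frame('wrist')
o=r.get_obs();t=o['tcp_pos'];print(t,o['orientation'])
save(W,'w13')
for q in r.landmark_of(W,'socket0')[:5]:print(round(q['conf'],2),np.round(q['point'],1),np.round(onz(W,q['point'],.07,1),4))
h=cv2.cvtColor(W['pixels'],cv2.COLOR_RGB2HSV);m=cv2.inRange(h,(100,120,110),(128,255,255))
n,l,st,c=cv2.connectedComponentsWithStats(m);i=1+np.argmax(st[1:,4]);print(st[i],onz(W,c[i],t[2]+.0225,1))
plan([((.6444,.0671,.085),180),((.6444,.0671,.071),180)])
cv2.imwrite('pics/c13.png',cv2.resize(W['pixels'][120:400,180:500],(700,612),interpolation=3)[:600,:,::-1])
E
```

```text
[0.64623753 0.06650728 0.11241582] [1.19416142e-03 3.13978028e+00 3.60266278e-04]
0.91 [314.2 266.9] [0.6439 0.0654 0.07  ]
0.9 [424.1 272.2] [0.6476 0.1264 0.07  ]
0.88 [442.9 164.8] [0.5879 0.1319 0.07  ]
0.8 [322.8 157.3] [0.5855 0.0699 0.07  ]
[ 55   0  37  21 582] [ 0.51612417 -0.02440229  0.13491582]
[0.007, 0.0019, 0.1092, 0.0002, 0.001, -0.0004] rows>=0.4
[0.0, 0.0, 0.056, 0.0, 0.0, 0.0] rows>=0.2
```

View pics/c13.png

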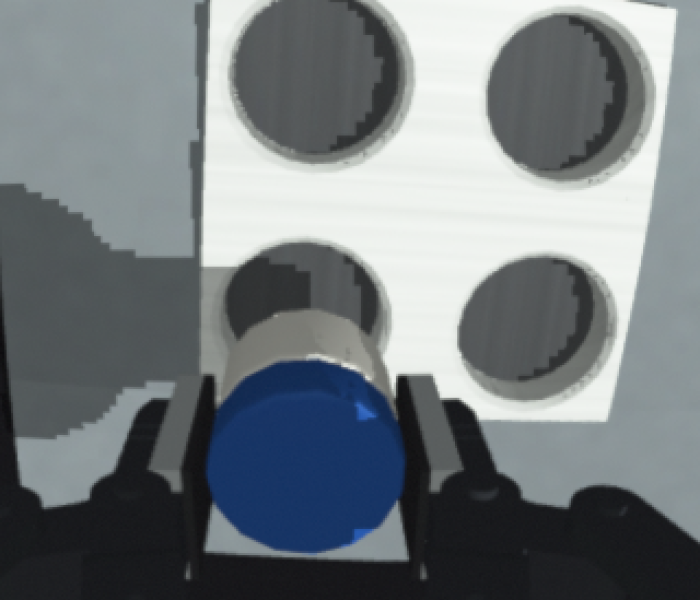

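View: pot held over the rear -y socket, mouth centred at crop (305,310), pot column aligned. Lowering.

>>> apply_moves --pt "0.007 0.001 0.04 0 0 0" --pt "0.007 0.001 0.08 0 0 0" --pt "0.007 0.001 0.11 0 0 0" --pt "0.007 0.001 0.125 0 0 0" --pt "0.007 0.001 0.14 0 0 0"

```text
clock: 40.15
tcp_pos: [0.6438, 0.0671, 0.076]
orientation: [0.0, 3.142, -0.0]
contact_force: [0.7, -0.2, -1.5]
grip_width: 0.0354
gripper_force: 25.2
```

>>> apply_moves --pt "0 0 0.008 0 0 0" --pt "0 0 0.016 0 0 0" --pt "0 0 0.022 0 0 0" --pt "0 0 0.022 0 0 0"

```text
clock: 40.65
tcp_pos: [0.6438, 0.0671, 0.0714]
orientation: [0.001, 3.141, 0.0]
contact_force: [-2.2, -0.1, 4.1]
grip_width: 0.0352
gripper_force: 25.6
```

>>> apply_moves --pt "0 0 0 0 0 0" --pt "0 0 0 0 0 0" --pt "0 0 0 0 0 0" --claw 0.6

```text
clock: 41.02
tcp_pos: [0.6436, 0.0671, 0.0707]
orientation: [-0.0, -3.141, 0.0]
contact_force: [-0.4, 0.5, -0.3]
grip_width: 0.0515
gripper_force: 0.0
```

>>> apply_moves --pt "0 0 -0.1 0 0 0" --pt "0 0 -0.25 0 0 0" --pt "0 0 -0.45 0 0 0" --pt "0 0 -0.5 0 0 0"

```text
clock: 41.52
tcp_pos: [0.6457, 0.0671, 0.1996]
orientation: [0.001, 3.136, 0.002]
contact_force: [0.4, 0.0, 0.3]
grip_width: 0.0516
gripper_force: 0.0
```

```bash
python3 look.py; python3 - <<'E'
from h import *
plan([((.56,-.02,.20),180),((.468,-.0977,.15),180)])
E
```

```text
[0.64568198 0.06712343 0.1995665 ] 41.525
w pot1 0.91 [147.1  29.9] [ 0.468  -0.0966 -0.    ]
w pot1 0.61 [322.4 215.2] [0.6567 0.0722 0.    ]
w socket0 0.91 [404.2 152.8] [0.5898 0.132  0.07  ]
w socket0 0.83 [394.  230.7] [0.6502 0.1271 0.07  ]
w socket0 0.73 [319.9 146.1] [0.5859 0.0696 0.07  ]
w bung 0.7 [144.9 137.7] [ 0.5761 -0.1011  0.    ]
t pot1 0.57 [380.4 275.8] [ 0.4654 -0.0993  0.    ]
t socket0 0.87 [289.4 196.3] [0.6484 0.1223 0.07  ]
t socket0 0.67 [285.9 222.1] [0.585  0.1301 0.07  ]
t socket0 0.44 [267.6 321.8] [0.3517 0.1696 0.07  ]
t bung 0.58 [383.6 230. ] [ 0.5806 -0.1103  0.    ]
s pot1 0.59 [268.3 244.5] [0.6611 0.0094 0.    ]
s pot1 0.49 [331.1 228.7] [ 0.4834 -0.1024  0.    ]
s socket0 0.84 [267. 244.] [0.6447 0.0743 0.07  ]
s socket0 0.81 [286.3 247.4] [0.5858 0.0757 0.07  ]
s socket0 0.73 [280.3 262.2] [0.5886 0.137  0.07  ]
s socket0 0.58 [260.7 252.7] [0.6534 0.1127 0.07  ]
s bung 0.54 [306.6 220.5] [ 0.5681 -0.123   0.    ]
[0.3338, -0.3482, -0.0187, -0.0001, -0.0005, -0.0001] rows>=1.9
[0.368, -0.3108, 0.2, 0.0, 0.0, 0.0] rows>=2.1
```

>>> apply_moves --pt "0.334 -0.348 -0.02 0 0 0" --pt "0.334 -0.348 -0.02 0 0 0" --pt "0.334 -0.348 -0.02 0 0 0" --claw 0.85

```text
clock: 42.5
tcp_pos: [0.5573, -0.0246, 0.201]
orientation: [-0.011, -3.14, 0.002]
contact_force: [0.4, 0.1, -0.3]
grip_width: 0.0726
gripper_force: 0.0
```

>>> apply_moves --pt "0.2 -0.17 0.1 0 0 0" --pt "0.33 -0.28 0.18 0 0 0" --pt "0.368 -0.311 0.2 0 0 0" --pt "0.368 -0.311 0.2 0 0 0" --pt "0.368 -0.311 0.2 0 0 0"

```text
clock: 43.12
tcp_pos: [0.4703, -0.0964, 0.1515]
orientation: [-0.003, 3.139, 0.0]
contact_force: [0.4, 0.2, -0.5]
grip_width: 0.0725
gripper_force: 0.0
```

```bash
python3 pot.py
```

```text
[ 0.47017687 -0.0963888   0.15148888] [-3.20920004e-03  3.13936029e+00  3.16749730e-04]
lm 0.72 [489.6 407.7] [0.6979 0.1066 0.    ]
lm 0.67 [313.4 212.9] [ 0.4659 -0.0993  0.    ]
blue [ 289  199   51   51 1970] [313.58883249 224.38477157] [ 0.4653 -0.0986  0.036 ]
ol 0.92 [290.4, 191.3, 46.0, 60.3]
ol 0.79 [476.1, 413.5, 29.9, 37.7]
```

>>> apply_moves --pt "0.018 -0.01 0.2 0 0 0" --pt "0.018 -0.01 0.4 0 0 0" --pt "0.018 -0.01 0.5 0 0 0" --pt "0.018 -0.01 0.542 0 0 0" --pt "0.018 -0.01 0.542 0 0 0"

```text
clock: 43.9
tcp_pos: [0.464, -0.0999, 0.0153]
orientation: [0.0, -3.141, -0.0]
contact_force: [-0.1, -0.6, 0.0]
grip_width: 0.0727
gripper_force: 0.0
```

>>> apply_moves --pt "0 0 0 0 0 0" --pt "0 0 0 0 0 0" --pt "0 0 0 0 0 0" --pt "0 0 0 0 0 0" --pt "0 0 0 0 0 0" --claw 0

```text
clock: 44.52
tcp_pos: [0.4645, -0.1001, 0.0164]
orientation: [0.001, 3.14, 0.0]
contact_force: [-1.4, 1.3, 6.2]
grip_width: 0.035
gripper_force: 24.4
```

>>> apply_moves --pt "0 0 -0.05 0 0 0" --pt "0 0 -0.2 0 0 0" --pt "0 0 -0.4 0 0 0" --pt "0 0 -0.57 0 0 0" --pt "0 0 -0.57 0 0 0"

```text
clock: 45.15
tcp_pos: [0.466, -0.1005, 0.1617]
orientation: [0.001, 3.134, 0.0]
contact_force: [0.6, 1.1, -1.6]
grip_width: 0.0347
gripper_force: 25.2
```

```bash
python3 - <<'E'
from h import *
for i in range(3):r.grab_frame('wrist')
o=r.get_obs();print(o['tcp_pos'],o['grip_width'],o['contact_force'])
plan([((.5845,.0704,.16),180)])
E
```

```text
[ 0.46288987 -0.09998035  0.15746963] 0.035166096877805426 [ 0.13373032 -0.26558687 -0.62651148]
[-0.4864, 0.6816, -0.0104, 0.0001, -0.0005, -0.0001] rows>=3.3
```

>>> apply_moves --pt "-0.12 0.17 -0.01 0 0 0" --pt "-0.25 0.35 -0.01 0 0 0" --pt "-0.37 0.52 -0.01 0 0 0" --pt "-0.45 0.63 -0.01 0 0 0" --pt "-0.484 0.682 -0.01 0 0 0"

```text
clock: 45.92
tcp_pos: [0.5844, 0.0721, 0.1584]
orientation: [0.003, -3.139, 0.001]
contact_force: [-0.8, -0.1, -1.3]
grip_width: 0.0351
gripper_force: 25.2
```

>>> apply_moves --pt "0 0 0.1 0 0 0" --pt "0 0 0.2 0 0 0" --pt "0 0 0.2 0 0 0" --pt "0 0 0.2 0 0 0"

```text
clock: 46.42
tcp_pos: [0.5846, 0.0695, 0.1107]
orientation: [-0.002, -3.141, 0.001]
contact_force: [0.4, -0.1, 0.3]
grip_width: 0.0354
gripper_force: 25.2
```

```bash
python3 - <<'E'
from h import *
for i in range(3):W=r.grab_frame('wrist')
o=r.get_obs();t=o['tcp_pos'];print(t,o['orientation'])
for q in r.landmark_of(W,'socket0')[:5]:print(round(q['conf'],2),np.round(q['point'],1),np.round(onz(W,q['point'],.07,1),4))
plan([((.584,.0704,.076),180)])
E
```

```text
[0.58528695 0.07015492 0.111379  ] [1.07163867e-03 3.13992641e+00 5.83840017e-04]
0.87 [317.1 270.5] [0.5845 0.0706 0.07  ]
0.68 [423.8 278.6] [0.59 0.13 0.07]
[0.0053, 0.0006, 0.1412, 0.0003, 0.001, -0.0004] rows>=0.6
```

>>> apply_moves --pt "0.005 0.001 0.04 0 0 0" --pt "0.005 0.001 0.08 0 0 0" --pt "0.005 0.001 0.11 0 0 0" --pt "0.005 0.001 0.125 0 0 0" --pt "0.005 0.001 0.14 0 0 0"

```text
clock: 47.25
tcp_pos: [0.5835, 0.0705, 0.075]
orientation: [-0.001, -3.142, 0.0]
contact_force: [0.4, 0.5, -0.6]
grip_width: 0.0349
gripper_force: 25.2
```

>>> apply_moves --pt "0 0 0.006 0 0 0" --pt "0 0 0.012 0 0 0" --pt "0 0 0.016 0 0 0" --pt "0 0 0.016 0 0 0"

```text
clock: 47.75
tcp_pos: [0.5836, 0.0706, 0.0725]
orientation: [0.001, 3.141, 0.001]
contact_force: [-3.1, -0.8, 9.1]
grip_width: 0.0353
gripper_force: 26.1
```

>>> apply_moves --pt "0 0 0 0 0 0" --pt "0 0 0 0 0 0" --pt "0 0 0 0 0 0" --claw 0.6

```text
clock: 48.12
tcp_pos: [0.5834, 0.0706, 0.0712]
orientation: [-0.0, -3.141, 0.0]
contact_force: [0.3, -0.1, 0.6]
grip_width: 0.0507
gripper_force: 0.0
```

>>> apply_moves --pt "0 0 -0.1 0 0 0" --pt "0 0 -0.25 0 0 0" --pt "0 0 -0.45 0 0 0" --pt "0 0 -0.7 0 0 0" --pt "0 0 -0.85 0 0 0"

```text
clock: 48.75
tcp_pos: [0.5843, 0.0706, 0.2871]
orientation: [0.001, 3.138, 0.001]
contact_force: [0.1, -0.2, -0.2]
grip_width: 0.0514
gripper_force: 0.0
```

```bash
python3 look.py; python3 - <<'E'
from h import *
plan([((.52,.22,.28),205),((.46,.35,.28),240),((.434,.3953,.20),261.46)])
E
```

```text
[0.58427261 0.07057213 0.28713749] 48.75
w pot1 0.71 [316.3 198.7] [0.5977 0.0693 0.    ]
w pot1 0.71 [320.1 251.2] [0.6637 0.0738 0.    ]
w socket0 0.83 [372.5 260.5] [0.6483 0.1284 0.07  ]
w socket0 0.67 [378.7 205.1] [0.5888 0.1321 0.07  ]
w bung 0.67 [343.3 217.4] [0.6206 0.1015 0.    ]
w bung 0.56 [176.8 182.8] [ 0.5752 -0.1018  0.    ]
t socket0 0.73 [285.3 221.4] [0.5868 0.1315 0.07  ]
t socket0 0.69 [285.3 196.3] [0.6484 0.1321 0.07  ]
t bung 0.43 [383.3 233.5] [ 0.5716 -0.1093  0.    ]
s pot1 0.55 [284.1 248.2] [0.6093 0.0144 0.    ]
s pot1 0.44 [267.3 248. ] [0.6602 0.0247 0.    ]
s socket0 0.97 [279.7 262.1] [0.5904 0.137  0.07  ]
s socket0 0.61 [287.9 244.2] [0.5844 0.0619 0.07  ]
s socket0 0.6 [265.1 241.6] [0.6528 0.0659 0.07  ]
s socket0 0.56 [256.6 254.7] [0.6629 0.123  0.07  ]
s bung 0.54 [305.2 220.5] [ 0.5725 -0.122   0.    ]
[0.2528, 0.5979, 0.0123, -0.0001, -0.0008, -0.2779] rows>=2.6
[-0.0022, 0.5727, 0.0, 0.0, 0.0, -0.3889] rows>=3.3
[-0.1049, 0.1807, 0.32, 0.0, 0.0, -0.2384] rows>=2.0
```

>>> apply_moves --pt "0.253 0.598 0.012 0 0 -0.278" --pt "0.253 0.598 0.012 0 0 -0.278" --pt "0.253 0.598 0.012 0 0 -0.278" --pt "0.253 0.598 0.012 0 0 -0.278" --claw 0.7

```text
clock: 49.85
tcp_pos: [0.5184, 0.2239, 0.2805]
orientation: [0.69, -3.064, -0.002]
contact_force: [0.9, 0.1, 0.2]
grip_width: 0.0597
gripper_force: 0.0
```

>>> apply_moves --pt "0 0.573 0 0 0 -0.389" --pt "0 0.573 0 0 0 -0.389" --pt "0 0.573 0 0 0 -0.389" --pt "0 0.573 0 0 0 -0.389" --pt "0 0.573 0 0 0 -0.389"

```text
clock: 50.48
tcp_pos: [0.4604, 0.3489, 0.2805]
orientation: [1.568, -2.722, 0.001]
contact_force: [-0.1, 0.4, 0.5]
grip_width: 0.0599
gripper_force: 0.0
```

>>> apply_moves --pt "-0.105 0.181 0.16 0 0 -0.238" --pt "-0.105 0.181 0.3 0 0 -0.238" --pt "-0.105 0.181 0.32 0 0 -0.238" --pt "-0.105 0.181 0.32 0 0 -0.238" --pt "-0.105 0.181 0.32 0 0 -0.238"

```text
clock: 51.1
tcp_pos: [0.4351, 0.3952, 0.2026]
orientation: [-2.043, 2.383, -0.0]
contact_force: [-0.4, 0.4, 0.0]
grip_width: 0.0597
gripper_force: 0.0
```

```bash
python3 - <<'E'
from h import *
for i in range(3):W=r.grab_frame('wrist')
o=r.get_obs();print(o['tcp_pos'])
for k in('lifter','stand_rest'):
    for q in r.landmark_of(W,k)[:2]:print(k,round(q['conf'],2),np.round(q['point'],1),np.round(onz(W,q['point'],.135,1),4))
plan([((.434,.3953,.115),261.46)])
E
```

```text
[0.43432197 0.39539091 0.20205499]
lifter 0.82 [320.9 251.8] [0.4333 0.3957 0.135 ]
lifter 0.65 [477.6 283.2] [0.3339 0.434  0.135 ]
stand_rest 0.5 [321.  254.2] [0.4335 0.3972 0.135 ]
[0.0006, -0.0, 0.3462, -0.0005, 0.0006, -0.0009] rows>=1.4
```

>>> apply_moves --pt "0 0 0.12 0 0 0" --pt "0 0 0.24 0 0 0" --pt "0 0 0.32 0 0 0" --pt "0 0 0.346 0 0 0" --pt "0 0 0.346 0 0 0"

```text
clock: 51.98
tcp_pos: [0.4337, 0.3954, 0.1145]
orientation: [-2.049, 2.381, 0.0]
contact_force: [0.3, -0.3, 1.0]
grip_width: 0.0601
gripper_force: 0.0
```

>>> apply_moves --pt "0 0 0 0 0 0" --pt "0 0 0 0 0 0" --pt "0 0 0 0 0 0" --pt "0 0 0 0 0 0" --pt "0 0 0 0 0 0" --claw 0 --newtons 60

```text
clock: 52.6
tcp_pos: [0.434, 0.3956, 0.1151]
orientation: [-2.048, 2.38, 0.0]
contact_force: [-0.8, -0.8, 5.4]
grip_width: 0.017
gripper_force: 59.0
```

>>> apply_moves --pt "0 0 -0.1 0 0 0" --pt "0 0 -0.3 0 0 0" --pt "0 0 -0.5 0 0 0" --pt "0 0 -0.7 0 0 0" --pt "0 0 -0.82 0 0 0"

```text
clock: 53.22
tcp_pos: [0.4338, 0.3956, 0.3218]
orientation: [-2.048, 2.379, 0.0]
contact_force: [-0.7, 0.9, -2.4]
grip_width: 0.0172
gripper_force: 58.6
```

```bash
python3 - <<'E'
from h import *
o=r.get_obs();print(o['tcp_pos'],o['grip_width'],o['contact_force'])
# loop (.5050,-.3545), lifter x dir u=(.269,-.963); pre-insert 50 mm back
plan([((.49,.16,.32),222),((.52,-.08,.32),195.6),((.4915,-.304,.31),195.6),((.4915,-.304,.1385),195.6)])
E
```

```text
[0.43382277 0.39559262 0.32183548] 0.017222845740822973 [-0.69385075  0.91445651 -2.36048767]
[0.8984, -0.3626, 0.006, -0.0004, 0.0016, 0.4381] rows>=3.9
[0.5532, -0.7937, 0.0, 0.0, 0.0, 0.2933] rows>=3.9
[0.3508, -0.8323, 0.04, 0.0, 0.0, 0.0] rows>=3.6
[0.0, 0.0, 0.686, 0.0, 0.0, 0.0] rows>=2.7
```

>>> apply_moves --pt "0.898 -0.363 0 0 0 0.438" --pt "0.898 -0.363 0 0 0 0.438" --pt "0.898 -0.363 0 0 0 0.438" --pt "0.898 -0.363 0 0 0 0.438" --pt "0.898 -0.363 0 0 0 0.438"

```text
clock: 53.85
tcp_pos: [0.4908, 0.1542, 0.3191]
orientation: [1.112, -2.937, 0.003]
contact_force: [0.3, 1.2, -2.0]
grip_width: 0.0175
gripper_force: 58.8
```

>>> apply_moves --pt "0.553 -0.794 0 0 0 0.293" --pt "0.553 -0.794 0 0 0 0.293" --pt "0.553 -0.794 0 0 0 0.293" --pt "0.553 -0.794 0 0 0 0.293" --pt "0.553 -0.794 0 0 0 0.293"

```text
clock: 54.48
tcp_pos: [0.5197, -0.0846, 0.319]
orientation: [0.417, -3.113, 0.002]
contact_force: [-1.2, 0.9, -1.7]
grip_width: 0.0174
gripper_force: 59.0
```

>>> apply_moves --pt "0.351 -0.832 0.04 0 0 0" --pt "0.351 -0.832 0.04 0 0 0" --pt "0.351 -0.832 0.04 0 0 0" --pt "0.351 -0.832 0.04 0 0 0" --pt "0.351 -0.832 0.04 0 0 0"

```text
clock: 55.1
tcp_pos: [0.4908, -0.306, 0.3087]
orientation: [0.422, -3.112, 0.0]
contact_force: [0.0, 0.5, -1.0]
grip_width: 0.0173
gripper_force: 59.2
```

>>> apply_moves --pt "0 0 0.1 0 0 0" --pt "0 0 0.25 0 0 0" --pt "0 0 0.4 0 0 0" --pt "0 0 0.55 0 0 0" --pt "0 0 0.55 0 0 0"

```text
clock: 55.72
tcp_pos: [0.4908, -0.3003, 0.169]
orientation: [0.433, -3.106, -0.007]
contact_force: [0.6, -0.3, -0.5]
grip_width: 0.0176
gripper_force: 59.1
```

```bash
python3 - <<'E'
from h import *
for i in range(3):W=r.grab_frame('wrist')
o=r.get_obs();print(o['tcp_pos'],o['orientation'],o['contact_force'])
P=r.grab_frame('top')
for p,f in((W,1),(P,0)):
  for q in r.landmark_of(p,'loop_top')[:1]:print(round(q['conf'],2),np.round(q['point'],1),np.round(onz(p,q['point'],.1,f),4))
plan([((.4915,-.304,.1385),195.6),((.5052,-.3545,.1385),195.6)])
E
```

```text
[ 0.49313105 -0.30362233  0.17333143] [-4.29796065e-01  3.10985464e+00 -1.15641759e-03] [ 0.55860466  1.37223404 -1.82831115]
0.94 [231.7 249.4] [ 0.5063 -0.3541  0.1   ]
0.87 [499.3 253.4] [ 0.504  -0.3581  0.1   ]
[0.0046, 0.003, 0.1398, -0.001, 0.0015, 0.0007] rows>=0.6
[0.0015, -0.2093, 0.0, 0.0, 0.0, 0.0] rows>=0.8
```

>>> apply_moves --pt "0.003 0.001 0.05 0 0 0" --pt "0.003 0.001 0.1 0 0 0" --pt "0.003 0.001 0.138 0 0 0" --pt "0.003 0.001 0.138 0 0 0" --pt "0.003 0.001 0.138 0 0 0"

```text
clock: 56.65
tcp_pos: [0.4909, -0.3043, 0.1373]
orientation: [-0.427, 3.112, -0.0]
contact_force: [0.5, 0.8, -2.5]
grip_width: 0.0169
gripper_force: 59.1
```

```bash
python3 - <<'E'
from h import *
for i in range(2):W=r.grab_frame('wrist')
o=r.get_obs();print(o['tcp_pos'],o['orientation'],o['contact_force'])
plan([((.5055,-.3548,.1385),195.6)])
E
```

```text
[ 0.49113139 -0.30440987  0.13765995] [-4.27302851e-01  3.11173611e+00 -6.73603016e-04] [ 0.09222142 -0.54426412 -1.03112673]
[-0.001, -0.2096, -0.0033, -0.0003, 0.0004, 0.0004] rows>=0.8
```

Insert, then lift slowly.

>>> apply_moves --pt "-0.001 -0.05 -0.003 0 0 0" --pt "-0.001 -0.1 -0.003 0 0 0" --pt "-0.001 -0.16 -0.003 0 0 0" --pt "-0.001 -0.21 -0.003 0 0 0" --pt "-0.001 -0.21 -0.003 0 0 0"

```text
clock: 57.38
tcp_pos: [0.5051, -0.3563, 0.1379]
orientation: [0.425, -3.113, 0.001]
contact_force: [-0.1, -0.0, -1.1]
grip_width: 0.017
gripper_force: 59.1
```

>>> apply_moves --pt "0 0 0 0 0 0" --pt "0 0 -0.04 0 0 0" --pt "0 0 -0.06 0 0 0" --pt "0 0 -0.075 0 0 0" --pt "0 0 -0.085 0 0 0"

```text
clock: 58.0
tcp_pos: [0.5047, -0.354, 0.1589]
orientation: [0.428, -3.111, -0.002]
contact_force: [-0.2, 0.2, -7.2]
grip_width: 0.0171
gripper_force: 58.6
```

>>> apply_moves --pt "0 0 -0.01 0 0 0" --pt "0 0 -0.02 0 0 0" --pt "0 0 -0.04 0 0 0" --pt "0 0 -0.07 0 0 0" --pt "0 0 -0.1 0 0 0"

```text
clock: 58.62
tcp_pos: [0.5053, -0.3547, 0.1849]
orientation: [-0.427, 3.112, -0.0]
contact_force: [1.3, 0.3, -7.5]
grip_width: 0.0173
gripper_force: 58.6
```

```bash
python3 - <<'E'
from h import *
W=r.grab_frame('wrist')
o=r.get_obs();print(o['tcp_pos'],o['orientation'],o['contact_force'],o['moment'])
for q in r.landmark_of(W,'lid')[:1]:print(round(q['conf'],2),np.round(q['point'],1))
E
```

```text
[ 0.50581812 -0.3551675   0.1860909 ] [-4.27146675e-01  3.11073507e+00 -1.85540412e-03] [ 0.7489727  -1.15767738 -6.25049021] [-0.0064082  -0.00492471 -0.01131516]
0.66 [316.  215.8]
```

>>> apply_moves --pt "0 0 -0.06 0 0 0" --pt "0 0 -0.15 0 0 0" --pt "0 0 -0.25 0 0 0" --pt "0 0 -0.34 0 0 0" --pt "0 0 -0.39 0 0 0"

```text
clock: 59.35
tcp_pos: [0.5055, -0.3551, 0.2838]
orientation: [-0.427, 3.111, -0.002]
contact_force: [-0.1, -0.2, -6.8]
grip_width: 0.0173
gripper_force: 59.3
```

>>> apply_moves --pt "-0.006 0.01 0 0 0 0" --pt "-0.018 0.031 0 0 0 0" --pt "-0.035 0.063 0 0 0 0" --pt "-0.059 0.105 0 0 0 0" --pt "-0.088 0.157 0 0 0 0"

```text
clock: 59.98
tcp_pos: [0.516, -0.3098, 0.2815]
orientation: [0.428, -3.112, -0.001]
contact_force: [0.3, 0.7, -6.4]
grip_width: 0.0169
gripper_force: 59.2
```

>>> apply_moves --pt "-0.037 0.066 0 0 0 0" --pt "-0.074 0.132 0 0 0 0" --pt "-0.111 0.198 0 0 0 0" --pt "-0.147 0.264 0 0 0 0" --pt "-0.184 0.329 0 0 0 0"

```text
clock: 60.6
tcp_pos: [0.5382, -0.218, 0.2818]
orientation: [-0.428, 3.112, 0.0]
contact_force: [-0.5, -0.2, -6.4]
grip_width: 0.017
gripper_force: 59.2
```

>>> apply_moves --pt "-0.037 0.066 0 0 0 0" --pt "-0.074 0.132 0 0 0 0" --pt "-0.111 0.198 0 0 0 0" --pt "-0.147 0.264 0 0 0 0" --pt "-0.184 0.329 0 0 0 0"

```text
clock: 61.22
tcp_pos: [0.5603, -0.1265, 0.2818]
orientation: [0.428, -3.112, -0.0]
contact_force: [0.3, -0.0, -6.9]
grip_width: 0.0171
gripper_force: 59.2
```

>>> apply_moves --pt "-0.037 0.066 0 0 0 0" --pt "-0.074 0.132 0 0 0 0" --pt "-0.111 0.198 0 0 0 0" --pt "-0.147 0.264 0 0 0 0" --pt "-0.184 0.329 0 0 0 0"

```text
clock: 61.85
tcp_pos: [0.5825, -0.0349, 0.2818]
orientation: [-0.428, 3.112, 0.0]
contact_force: [-0.0, 0.8, -7.9]
grip_width: 0.0172
gripper_force: 59.2
```

>>> apply_moves --pt "-0.037 0.066 0 0 0 0" --pt "-0.074 0.132 0 0 0 0" --pt "-0.111 0.198 0 0 0 0" --pt "-0.147 0.264 0 0 0 0" --pt "-0.184 0.329 0 0 0 0"

```text
clock: 62.48
tcp_pos: [0.6046, 0.0567, 0.2818]
orientation: [-0.428, 3.112, 0.0]
contact_force: [0.5, -0.6, -7.0]
grip_width: 0.0172
gripper_force: 59.2
```

>>> apply_moves --pt "-0.029 0.052 0 0 0 0" --pt "-0.053 0.094 0 0 0 0" --pt "-0.07 0.126 0 0 0 0" --pt "-0.082 0.147 0 0 0 0" --pt "-0.088 0.157 0 0 0 0"

```text
clock: 63.1
tcp_pos: [0.6149, 0.0992, 0.2818]
orientation: [0.427, -3.112, 0.0]
contact_force: [-1.3, -0.8, -7.7]
grip_width: 0.0174
gripper_force: 59.2
```

```bash
python3 - <<'E'
from h import *
for i in range(4):W=r.grab_frame('wrist')
P=r.grab_frame('top')
o=r.get_obs();print(o['tcp_pos'],o['orientation'],o['contact_force'],o['moment'])
for p,f in((W,1),(P,0)):
  for q in r.landmark_of(p,'loop_top')[:1]:print(round(q['conf'],2),np.round(onz(p,q['point'],o['tcp_pos'][2]+.02-.079,f),4))
plan([((.6163,.0988,.225),195.6)])
E
```

```text
[0.61487239 0.09858017 0.28182385] [ 4.26317401e-01 -3.11247820e+00  4.13325405e-04] [-0.26355011  0.01752585 -8.2280791 ] [-0.0077814  -0.04341261 -0.06838363]
[-0.0056, -0.0011, 0.2274, -0.0001, -0.0, 0.0001] rows>=0.9
```

>>> apply_moves --pt "-0.005 0.001 0.03 0 0 0" --pt "-0.005 0.001 0.09 0 0 0" --pt "-0.005 0.001 0.15 0 0 0" --pt "-0.005 0.001 0.19 0 0 0" --pt "-0.005 0.001 0.21 0 0 0"

```text
clock: 64.08
tcp_pos: [0.6156, 0.0997, 0.2281]
orientation: [0.427, -3.111, 0.0]
contact_force: [-0.2, 0.2, -5.9]
grip_width: 0.0173
gripper_force: 59.2
```

>>> apply_moves --pt "0 0 0 0 0 0" --pt "0 0 0 0 0 0" --pt "0 0 0.008 0 0 0" --pt "0 0 0.016 0 0 0" --pt "0 0 0.02 0 0 0"

```text
clock: 64.7
tcp_pos: [0.616, 0.0998, 0.2242]
orientation: [0.428, -3.112, -0.0]
contact_force: [-0.7, -0.1, -7.3]
grip_width: 0.0174
gripper_force: 59.2
```

```bash
python3 - <<'E'
from h import *
for i in range(2):W=r.grab_frame('wrist')
o=r.get_obs();print(o['tcp_pos'],o['orientation'],o['contact_force'])
plan([((.6163,.0988,.213),195.6)])
E
```

```text
[0.61591461 0.09978777 0.22412029] [ 4.27563164e-01 -3.11203278e+00  2.80624726e-05] [-0.17774672  0.33947418 -7.54271493]
[-0.0004, -0.0042, 0.0445, 0.0, -0.0002, 0.0005] rows>=0.2
```

>>> apply_moves --pt "0 -0.003 0.008 0 0 0" --pt "0 -0.003 0.018 0 0 0" --pt "0 -0.003 0.028 0 0 0" --pt "0 -0.003 0.036 0 0 0" --pt "0 -0.003 0.044 0 0 0"

```text
clock: 65.42
tcp_pos: [0.6162, 0.099, 0.2132]
orientation: [0.428, -3.112, 0.0]
contact_force: [0.1, -0.1, -8.2]
grip_width: 0.0174
gripper_force: 59.3
```

>>> apply_moves --pt "0 0 0.008 0 0 0" --pt "0 0 0.016 0 0 0" --pt "0 0 0.024 0 0 0" --pt "0 0 0.024 0 0 0"

```text
clock: 65.92
tcp_pos: [0.6164, 0.0991, 0.2075]
orientation: [-0.427, 3.112, 0.0]
contact_force: [-0.3, -0.4, -1.5]
grip_width: 0.017
gripper_force: 59.9
```

```bash
python3 - <<'E'
from h import *
W=r.grab_frame('wrist');S=r.grab_frame('side');P=r.grab_frame('top')
o=r.get_obs();print(o['tcp_pos'],o['orientation'],o['contact_force'],o['moment'])
cv2.imwrite('pics/c14.png',np.hstack([cv2.resize(W['pixels'][100:400,120:420],(400,400),interpolation=3),cv2.resize(S['pixels'][180:300,210:330],(400,400),interpolation=3)])[:,:,::-1])
for p,f in((W,1),(P,0)):
  for k,z in(('loop_top',.154),('lid',.062)):
    for q in r.landmark_of(p,k)[:1]:print(k,round(q['conf'],2),np.round(onz(p,q['point'],z,f),4))
E
```

```text
[0.61637449 0.0991048  0.20751787] [-4.27490951e-01  3.11194416e+00  1.10601890e-04] [ 0.27157498 -0.19858207 -1.63473913] [-0.01223743  0.02649784 -0.0087968 ]
```

>>> apply_moves --pt "0 0 0.02 0 0 0" --pt "0 0 0.04 0 0 0" --pt "0 0 0.059 0 0 0" --pt "0 0 0.059 0 0 0"

```text
clock: 66.78
tcp_pos: [0.6159, 0.099, 0.1919]
orientation: [0.427, -3.111, 0.0]
contact_force: [0.6, 0.6, -2.3]
grip_width: 0.0168
gripper_force: 59.9
```

>>> apply_moves --pt "0 0 0 0 0 0" --pt "0 0.04 0 0 0 0" --pt "0 0.1 0 0 0 0" --pt "0 0.2 0 0 0 0" --pt "0 0.2 0 0 0 0"

```text
clock: 67.4
tcp_pos: [0.6016, 0.1515, 0.1925]
orientation: [0.436, -3.111, -0.003]
contact_force: [-0.4, -0.2, -1.1]
grip_width: 0.0172
gripper_force: 59.9
```

```bash
python3 - <<'E'
from h import *
o=r.get_obs();print(o['tcp_pos'],o['orientation'],o['contact_force'],o['moment'])
W=r.grab_frame('wrist');S=r.grab_frame('side');P=r.grab_frame('top')
cv2.imwrite('pics/c14.png',np.hstack([cv2.resize(W['pixels'][100:400,120:420],(400,400),interpolation=3),cv2.resize(S['pixels'][180:300,210:330],(400,400),interpolation=3)])[:,:,::-1])
for p,f in((W,1),(P,0),(S,0)):
  for k,z in(('loop_top',.154),('lid',.062)):
    for q in r.landmark_of(p,k)[:1]:print(k,round(q['conf'],2),np.round(onz(p,q['point'],z,f),4))
plan([((.6035,.1475,.31),195.6),((.50,.26,.32),222),((.434,.3953,.31),261.46)])
E
```

```text
[0.60164042 0.15148982 0.19252989] [ 4.35849241e-01 -3.11093236e+00 -3.09478798e-03] [-0.35915935 -0.19412187 -1.1418111 ] [-0.02620304  0.00051026  0.06434949]
loop_top 0.58 [0.6159 0.0974 0.154 ]
lid 0.59 [0.6153 0.0987 0.062 ]
loop_top 0.7 [0.6168 0.0945 0.154 ]
lid 0.58 [0.6188 0.0982 0.062 ]
loop_top 0.8 [0.6141 0.0941 0.154 ]
lid 0.92 [0.6133 0.0818 0.062 ]
[-0.0033, 0.0026, -0.4698, -0.0001, -0.0, -0.0001] rows>=1.9
[0.2777, 0.5448, -0.04, 0.0, 0.0, -0.2933] rows>=2.5
[-0.1659, 0.5788, 0.04, 0.0, 0.0, -0.4384] rows>=3.7
```

View pics/c14.png

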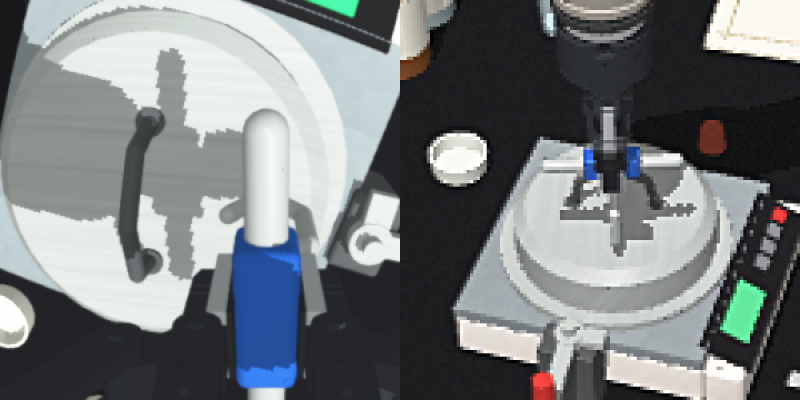

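Lid level over the block, unhooked. Return the lifter to its cradle.

>>> apply_moves --pt "0 0 -0.1 0 0 0" --pt "0 0 -0.3 0 0 0" --pt "0 0 -0.47 0 0 0" --pt "0 0 -0.47 0 0 0"

```text
clock: 68.35
tcp_pos: [0.6049, 0.1473, 0.3143]
orientation: [-0.425, 3.105, 0.003]
contact_force: [1.0, -0.8, -2.2]
grip_width: 0.017
gripper_force: 60.1
```

>>> apply_moves --pt "0.278 0.545 -0.04 0 0 -0.293" --pt "0.278 0.545 -0.04 0 0 -0.293" --pt "0.278 0.545 -0.04 0 0 -0.293" --pt "0.278 0.545 -0.04 0 0 -0.293"

```text
clock: 68.85
tcp_pos: [0.4974, 0.2615, 0.3194]
orientation: [1.132, -2.929, -0.001]
contact_force: [0.2, -1.0, -0.9]
grip_width: 0.0171
gripper_force: 60.1
```

>>> apply_moves --pt "-0.166 0.579 0.04 0 0 -0.438" --pt "-0.166 0.579 0.04 0 0 -0.438" --pt "-0.166 0.579 0.04 0 0 -0.438" --pt "-0.166 0.579 0.04 0 0 -0.438" --pt "-0.166 0.579 0.04 0 0 -0.438"

```text
clock: 69.47
tcp_pos: [0.4345, 0.3935, 0.3091]
orientation: [2.043, -2.385, 0.002]
contact_force: [-0.6, -0.1, -1.4]
grip_width: 0.0172
gripper_force: 60.1
```

>>> apply_moves --pt "0 0 0.15 0 0 0" --pt "0 0 0.3 0 0 0" --pt "0 0 0.45 0 0 0" --pt "0 0 0.54 0 0 0" --pt "0 0 0.54 0 0 0"

```text
clock: 70.1
tcp_pos: [0.4334, 0.3925, 0.173]
orientation: [2.04, -2.383, 0.002]
contact_force: [0.3, 0.6, -1.3]
grip_width: 0.0171
gripper_force: 60.1
```

>>> apply_moves --pt "0 0 0 0 0 0" --pt "0 0 0 0 0 0" --pt "0 0 0 0 0 0" --pt "0 0 0 0 0 0"

```text
clock: 70.6
tcp_pos: [0.4332, 0.3952, 0.1756]
orientation: [-2.049, 2.381, 0.0]
contact_force: [0.2, -0.1, -2.0]
grip_width: 0.0175
gripper_force: 60.1
```

```bash
python3 - <<'E'
from h import *
o=r.get_obs();print(o['tcp_pos'],o['orientation'],o['contact_force'])
plan([((.434,.3953,.1165),261.46)])
E
```

```text
[0.43317135 0.39518477 0.17555011] [-2.04858289e+00  2.38068045e+00  1.28277564e-04] [ 0.18587047 -0.05340101 -2.03319106]
[-0.0008, -0.0031, 0.2362, -0.0003, 0.0004, -0.0004] rows>=0.9
```

>>> apply_moves --pt "-0.001 -0.003 0.08 0 0 0" --pt "-0.001 -0.003 0.15 0 0 0" --pt "-0.001 -0.003 0.2 0 0 0" --pt "-0.001 -0.003 0.23 0 0 0" --pt "-0.001 -0.003 0.241 0 0 0"

```text
clock: 71.22
tcp_pos: [0.4339, 0.395, 0.1151]
orientation: [2.049, -2.381, 0.0]
contact_force: [-4.2, -4.9, 15.9]
grip_width: 0.0169
gripper_force: 62.4
```

>>> apply_moves --pt "0 0 0 0 0 0" --pt "0 0 0 0 0 0" --pt "0 0 0 0 0 0" --pt "0 0 0 0 0 0" --pt "0 0 0 0 0 0" --claw 0.7

```text
clock: 71.85
tcp_pos: [0.4338, 0.3952, 0.1148]
orientation: [-2.049, 2.381, 0.0]
contact_force: [-0.2, -1.0, 0.4]
grip_width: 0.06
gripper_force: 0.0
```

>>> apply_moves --pt "0 0 -0.15 0 0 0" --pt "0 0 -0.35 0 0 0" --pt "0 0 -0.6 0 0 0" --pt "0 0 -0.68 0 0 0"

```text
clock: 72.35
tcp_pos: [0.4351, 0.3965, 0.2895]
orientation: [-2.045, 2.376, 0.001]
contact_force: [-0.1, -0.1, -0.5]
grip_width: 0.0597
gripper_force: 0.0
```

```bash
python3 - <<'E'
from h import *
o=r.get_obs();print(o['tcp_pos'],o['contact_force'])
W=r.grab_frame('wrist');P=r.grab_frame('top')
for k,z in(('lifter',.135),('stand_rest',.135),('clamp_knob',.12)):
  for p,f in((W,1),(P,0)):
    for q in r.landmark_of(p,k)[:2]:print(k,round(q['conf'],2),np.round(onz(p,q['point'],z,f),4))
plan([((.53,.35,.26),225),((.624,.304,.20),180)])
E
```

```text
[0.435071   0.39651986 0.28949528] [-0.10203641 -0.07813192 -0.53313815]
lifter 0.96 [0.2652 0.28   0.135 ]
lifter 0.62 [0.3223 0.4464 0.135 ]
lifter 0.52 [0.6182 0.0994 0.135 ]
lifter 0.5 [ 0.4962 -0.3008  0.135 ]
stand_rest 0.7 [0.4338 0.3913 0.135 ]
stand_rest 0.37 [0.6089 0.3097 0.135 ]
stand_rest 0.62 [0.4314 0.3984 0.135 ]
clamp_knob 0.64 [0.6173 0.3069 0.12  ]
clamp_knob 0.71 [0.6262 0.3113 0.12  ]
[0.1184, -0.4093, 0.0917, 0.0006, -0.0018, 0.4048] rows>=3.4
[-0.1358, -0.396, 0.24, 0.0, 0.0, 0.5] rows>=4.2
```

>>> apply_moves --pt "0.118 -0.409 0.092 0 0 0.405" --pt "0.118 -0.409 0.092 0 0 0.405" --pt "0.118 -0.409 0.092 0 0 0.405" --pt "0.118 -0.409 0.092 0 0 0.405" --pt "0.118 -0.409 0.092 0 0 0.405"

```text
clock: 73.38
tcp_pos: [0.5302, 0.3505, 0.2606]
orientation: [1.202, -2.9, 0.001]
contact_force: [0.1, 1.3, -0.4]
grip_width: 0.0595
gripper_force: 0.0
```

>>> apply_moves --pt "-0.136 -0.396 0.24 0 0 0.5" --pt "-0.136 -0.396 0.24 0 0 0.5" --pt "-0.136 -0.396 0.24 0 0 0.5" --pt "-0.136 -0.396 0.24 0 0 0.5" --pt "-0.136 -0.396 0.24 0 0 0.5"

```text
clock: 74.0
tcp_pos: [0.6242, 0.3049, 0.2011]
orientation: [0.002, -3.141, 0.001]
contact_force: [0.1, -0.3, 1.3]
grip_width: 0.0596
gripper_force: 0.0
```

```bash
python3 - <<'E'
from h import *
for i in range(3):W=r.grab_frame('wrist')
S=r.grab_frame('side');P=r.grab_frame('top')
o=r.get_obs();print(o['tcp_pos'],o['orientation'])
for k,z in(('lifter',.135),('hook',.052),('clamp_knob',.12)):
  for p,f in((W,1),(P,0),(S,0)):
    for q in r.landmark_of(p,k)[:3]:print(k,round(q['conf'],2),np.round(q['point']),np.round(onz(p,q['point'],z,f),4))
plan([((.624,.303,.09),180)])
E
```

```text
[0.62441847 0.30483555 0.20186338] [ 3.83830752e-03 -3.14153696e+00 -2.47953412e-04]
lifter 0.48 [ 71. 343.] [0.7042 0.105  0.135 ]
lifter 0.6 [126. 351.] [0.2879 0.464  0.135 ]
lifter 0.48 [161. 281.] [0.4386 0.3988 0.135 ]
lifter 0.83 [367. 407.] [0.2778 0.5789 0.135 ]
lifter 0.67 [312. 327.] [0.4423 0.391  0.135 ]
lifter 0.66 [408. 332.] [0.2085 0.3533 0.135 ]
hook 0.57 [108. 380.] [0.2221 0.5333 0.052 ]
hook 0.84 [386. 421.] [0.2322 0.5575 0.052 ]
hook 0.72 [399. 359.] [0.2208 0.3807 0.052 ]
hook 0.69 [314. 349.] [0.4359 0.397  0.052 ]
clamp_knob 0.61 [322. 241.] [0.6202 0.3086 0.12  ]
clamp_knob 0.9 [207. 200.] [0.6259 0.3074 0.12  ]
clamp_knob 0.7 [250. 292.] [0.6275 0.304  0.12  ]
[0.0022, -0.007, 0.4472, 0.0, -0.0, -0.0001] rows>=1.8
```

>>> apply_moves --pt "0.002 -0.006 0.2 0 0 0" --pt "0.002 -0.006 0.4 0 0 0" --pt "0.002 -0.006 0.447 0 0 0" --pt "0.002 -0.006 0.447 0 0 0"

```text
clock: 75.2
tcp_pos: [0.6243, 0.3033, 0.0903]
orientation: [-0.0, -3.141, 0.0]
contact_force: [0.6, -0.3, 1.3]
grip_width: 0.0601
gripper_force: 0.0
```

>>> apply_moves --pt "0 0 0 0 0 0" --pt "0 0 0 0 0 0" --pt "0 0 0 0 0 0" --pt "0 0 0 0 0 0" --pt "0 0 0 0 0 0" --claw 0 --newtons 20

```text
clock: 75.82
tcp_pos: [0.6251, 0.3058, 0.0922]
orientation: [-0.001, 3.138, 0.006]
contact_force: [0.3, 4.0, 6.4]
grip_width: 0.0175
gripper_force: 23.7
```

>>> apply_moves --pt "0.124 -0.016 0 0 0 0" --pt "0.226 -0.076 0 0 0 0" --pt "0.302 -0.166 0 0 0 0" --pt "0.331 -0.229 0 0 0 0" --pt "0.342 -0.29 0 0 0 0"

```text
clock: 76.45
tcp_pos: [0.5358, 0.2345, 0.0916]
orientation: [0.007, -3.139, -0.006]
contact_force: [-6.0, 6.5, 9.3]
grip_width: 0.0171
gripper_force: 24.5
```

```bash
python3 - <<'E'
from h import *
for i in range(2):W=r.grab_frame('wrist')
o=r.get_obs();print(o['tcp_pos'],o['contact_force'],o['moment'],o['grip_width'],o['gripper_force'])
E
```

```text
[0.53586999 0.23118011 0.09145959] [-12.08366738   1.70687198  16.10292251] [ 0.06969145  2.4796603  -0.05252016] 0.017048077787161667 25.070243775844574
```

>>> apply_moves --pt "-0.008 -0.006 -0.004 0 0 0" --pt "-0.012 -0.014 -0.006 0 0 0" --pt "-0.012 -0.018 -0.006 0 0 0" --pt "-0.012 -0.018 -0.006 0 0 0"

```text
clock: 77.05
tcp_pos: [0.5357, 0.2282, 0.0915]
orientation: [0.005, -3.131, -0.0]
contact_force: [-18.2, 4.5, 13.3]
grip_width: 0.0169
gripper_force: 24.8
```

```bash
python3 - <<'E'
from h import *
for i in range(2):W=r.grab_frame('wrist')
o=r.get_obs();print(o['tcp_pos'],o['contact_force'],o['moment'],o['grip_width'],o['gripper_force'])
E
```

```text
[0.53569087 0.2282388  0.09151847] [-16.60296167   4.73840786  13.65866791] [0.88131553 3.40786853 0.20568951] 0.01675584259359053 24.8352313041687
```

>>> apply_moves --pt "0.012 -0.002 0 0 0 0" --pt "0.024 -0.006 0 0 0 0" --pt "0.024 -0.006 0 0 0 0" --pt "0.024 -0.006 0 0 0 0"

```text
clock: 77.65
tcp_pos: [0.5351, 0.226, 0.0917]
orientation: [0.001, -3.141, -0.002]
contact_force: [-1.5, 6.3, -1.3]
grip_width: 0.0172
gripper_force: 23.5
```

```bash
python3 - <<'E'
from h import *
o=r.get_obs();print(o['tcp_pos'],o['contact_force'],o['moment'],o['grip_width'],o['gripper_force'])
E
```

```text
[0.53514839 0.22595706 0.09166343] [-1.50971669  6.27469634 -1.29229522] [1.08098168 0.27069195 0.10841629] 0.017164329411105878 23.48178595304489
```

>>> apply_moves --pt "0 -0.008 0 0 0 0" --pt "0 -0.012 0 0 0 0" --pt "0 -0.012 0 0 0 0" --pt "0 -0.012 0 0 0 0"

```text
clock: 78.15
tcp_pos: [0.5352, 0.2258, 0.0917]
orientation: [-0.004, 3.141, 0.007]
contact_force: [0.7, 11.3, -5.3]
grip_width: 0.0169
gripper_force: 23.4
```

```bash
python3 - <<'E'
from h import *
o=r.get_obs();print(o['tcp_pos'],o['contact_force'],o['moment'],o['grip_width'],o['gripper_force'])
E
```

```text
[0.53516495 0.22584973 0.09171499] [ 0.68122712 11.28606915 -5.25371305] [2.30240833 0.11897447 0.09680726] 0.016862338051349606 23.356997966766357
```

>>> apply_moves --pt "0 0 0 0 0 0" --pt "0 0 0 0 0 0" --pt "0 0 0 0 0 0" --pt "0 0 0 0 0 0" --claw 0.6

```text
clock: 78.65
tcp_pos: [0.5357, 0.2212, 0.0916]
orientation: [0.002, 3.142, -0.001]
contact_force: [-0.2, -0.7, -0.1]
grip_width: 0.0508
gripper_force: 0.0
```

>>> apply_moves --pt "0 0 -0.1 0 0 0" --pt "0 0 -0.3 0 0 0" --pt "0 0 -0.5 0 0 0" --pt "0 0 -0.7 0 0 0" --pt "0 0 -0.8 0 0 0"

```text
clock: 79.28
tcp_pos: [0.5365, 0.2218, 0.2948]
orientation: [0.001, 3.138, 0.003]
contact_force: [0.6, -0.8, 0.3]
grip_width: 0.0513
gripper_force: 0.0
```

>>> apply_moves --pt "0.3 0 0 0 0 0" --pt "0.3 0 0 0 0 0" --pt "0.3 0 0 0 0 0" --pt "0.3 0 0 0 0 0"

```text
clock: 79.78
tcp_pos: [0.4617, 0.2216, 0.2917]
orientation: [0.002, 3.141, 0.0]
contact_force: [0.2, -0.7, -0.5]
grip_width: 0.0515
gripper_force: 0.0
```

```bash
python3 - <<'E'
from h import *
for i in range(2):W=r.grab_frame('wrist')
S=r.grab_frame('side');P=r.grab_frame('top')
o=r.get_obs();print(o['tcp_pos'],o['contact_force'],o['clock'])
for k,z in(('lifter',.135),('clamp_knob',.12),('lid',.062),('loop_top',.154),('pot1',0),('bung',0)):
  for n,p,f in(('w',W,1),('t',P,0),('s',S,0)):
    for q in r.landmark_of(p,k)[:2]:
      if q['conf']>.4:print(k,n,round(q['conf'],2),np.round(q['point']),np.round(onz(p,q['point'],z,f),4))
E
```

```text
[0.4613141  0.22165104 0.2913049 ] [0.48655779 0.28169028 0.28041815] 79.975
lifter w 0.95 [514. 190.] [0.435  0.3979 0.135 ]
lifter w 0.67 [542.  55.] [0.3097 0.4219 0.135 ]
lifter t 0.74 [160. 282.] [0.4364 0.4002 0.135 ]
lifter t 0.7 [128. 350.] [0.2896 0.4616 0.135 ]
lifter s 0.82 [312. 327.] [0.4421 0.391  0.135 ]
lifter s 0.71 [408. 334.] [0.208  0.3612 0.135 ]
clamp_knob w 0.98 [324. 294.] [0.5408 0.2279 0.12  ]
clamp_knob t 0.72 [240. 236.] [0.5414 0.2309 0.12  ]
clamp_knob t 0.57 [350. 146.] [ 0.7553 -0.0221  0.12  ]
clamp_knob s 0.77 [290. 274.] [0.5389 0.2198 0.12  ]
lid w 0.79 [218. 322.] [0.6088 0.1034 0.062 ]
lid t 0.91 [300. 208.] [0.6218 0.0971 0.062 ]
lid s 0.8 [276. 250.] [0.6144 0.087  0.062 ]
loop_top t 0.64 [298. 200.] [0.6163 0.0978 0.154 ]
loop_top s 0.55 [277. 229.] [0.607  0.0887 0.154 ]
bung w 0.9 [ 95. 270.] [ 0.5723 -0.1018  0.    ]
bung t 0.66 [382. 231.] [ 0.577  -0.1055  0.    ]
bung s 0.58 [305. 222.] [ 0.5727 -0.1166  0.    ]
```

```bash
python3 -c "
from bench import r
print(r.hand_in())"
```

```text
the job is handed in; nothing more can be done
None
```

I handed the job in at about 80 s: both blue-capped pots (only two were there) are down in sockets, the lid is back over the block, the lifter hangs in its cradle, and the clamp is shut against its stop; I did not view a picture after closing the clamp, only checked positions with the trained networks.

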